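Load the sealant gun from behind the cans

TASK

Load the sealant gun: first take the three cans out of the open tool case and stand them all in the white drip tray, then lift out the cartridge that lies behind them and lay it gently into the gun's cradle, its nozzle through the notch of the front plate. When the gun is loaded, stand every can back in the case exactly where it stood before. Do not let a can fall over, and leave the tape roll and the box of sprigs in the case where they are.

Things in the scene. Friction and masses are not known exactly. Their poses are not given: they have to be found in the camera images.
- blue_can_mid (a point): Round blue can with a white paper band round it and a broad white cap (36 mm across) on top; 52 mm across and 126 mm tall, straight-sided up to 100 mm, narrower above; 0.2 to 0.35 kg. Loose. Point: its centre, 63 mm above its underside, z up. Starts standing in the case, one of a row of three 66 mm apart; the order of the row varies.
- orange_can_mid (a point): Round orange can with a grey band and a thin black spout (15 mm across) on top; 52 mm across and 122 mm tall, straight-sided up to 100 mm, narrower above; 0.2 to 0.35 kg. Loose. Point: its centre, 61 mm above its underside, z up. Starts standing in the case, one of a row of three 66 mm apart; the order of the row varies.
- green_can_mid (a point): Round green can with a yellow band and a brass screw cap (24 mm across) on top; 52 mm across and 122 mm tall, straight-sided up to 100 mm, narrower above; 0.2 to 0.36 kg. Loose. Point: its centre, 61 mm above its underside, z up. Starts standing in the case, one of a row of three 66 mm apart; the order of the row varies.
- cartridge_mid (a point): Loose sealant cartridge: white tube with terracotta sleeve, 48 mm across, 215 mm long, white nozzle 72 mm long (17 mm at its root) on one end; 0.3-0.45 kg, balanced mid-tube. Point: middle of the tube, on its axis. x runs along the tube, nozzle to -x. Starts lying in the case behind the cans, 12 mm from them, on two foam strips, axis 34 mm above the bench, 34 mm from tube to back wall.
- gun_seat (a point): Seat of the red-handled sealant gun, fixed on the bench, cradle open upwards. Point: where the loaded tube's middle lies, on its axis, 34 mm above the bench. x runs towards the handle, z up. Tube rests on two 8 mm bars, 20 mm to each side and 20 mm below. Front plate at x=-117 mm: 64 wide, 44 tall, nozzle notch 32 wide open at top. Plunger face at x=+117 mm; rear plate behind it, 63 mm tall.
- tray: White shallow drip tray, fixed on the bench, 260 mm along its x by 110 mm along its y, outside; rim 18 mm high, walls and floor 4 mm thick. Origin: centre of its underside, z up. Empty at the start; it has room for the three cans in a row along x.
- case: Open aluminium case, fixed on the bench: 188 mm along its x by 348 mm along its y, walls 58 mm high, 4 mm thick; floor 6 mm above the bench. Origin: centre of underside; x points to its back wall, away from the robot. Cans stand in a row along y at x=-30 mm; the cartridge lies along y at x=32 mm, nozzle to +y, on two foam strips 8 mm high, 6 mm wide, 17 mm to each side of its axis.
- tape: Bystander: yellow roll of tape lying loose in the front +y corner of the case, 64 mm across, 19 mm high. Origin: centre of its underside.
- sprigs: Bystander: small pinkish-red box of glazing sprigs with a clear lid, lying loose in the front -y corner of the case, 70 by 50 mm, about 26 mm high. Origin: centre of its underside.

How it is judged:
By the outcome, as a careful person would: the job done as asked, in the order asked, and still so for the second after the job is handed in, with the robot touching nothing.
It also fails if it takes over 147 s, if anything falls off the work surface, if the arm or the gripper's body presses on something with over 40 N, if the wrist force passes 120 N, or if a joint passes its speed limit or range.

ROBOT

A 6-joint arm with a two-finger parallel gripper is mounted at the origin on the work surface. World frame = base frame: x ahead of the robot, y to its left, z up, the work surface at z = 0. Lengths are in m, angles in rad, forces in N, time in s.
With the tool pointing down it reaches from about 0.375 to 0.925 m from the base axis. Payload 5.7 kg.
Tool frame: the origin (TCP) lies between the finger pads; the fingertips stand 14 mm ahead of it and the grasp point (between the pads) lies 5 mm behind it; x points along the fingers, y is the direction in which the jaws open and shut, and the axes are right-handed (so a half turn about x gives the same grasp; the last joint's range is limited). The gripper opens to 85 mm and grips with 20 to 120 N. Pads are 22 mm wide; open, the fingers measure 114 mm over their backs; the gripper's body (76 mm by 85 mm) begins 54 mm behind the grasp point. The pads swing forward as they close: fully open they stand 13 mm farther back than shut.
Start: joints at [-1.346, 0.359, 1.51, -0, 1.272, -0.115], TCP at [0.2, -0.566, 0.245] pointing down, gripper open.
Joint ranges: [-2.97, 2.97], [-1.01, 2.36], [0.21, 2.38], [-0.96, 4.11], [0.2, 2.71], [-2.98, 2.98]. Speed limits (rad/s): [2.39, 2.39, 3.14, 3.14, 3.14, 3.14].

INTERFACE

Orientations are given as a 3x3 rotation matrix whose columns are the frame's x, y, z axes.
In Python, from rig import r gives the robot as it stands. The module is installed in compiled form; this text tells all that it offers.
- The arm moves only by the shell command python3 -m pendant 'ROWS' [FORCE]. ROWS is JSON, a list that holds one entry, the list of rows, each a list of 5 numbers: the closure, from -1 (fully open) to 1 (shut), then the shift along the tool's x, y, z in m, then the turn about the tool's x in units of 5 degrees (1.0 is 5 degrees). A call has 1 to 8 rows; each row is the pose to reach, as a shift and turn from the pose measured when the call began, along the tool's axes at that moment; what a row does not reach only later rows make up. A row lasts 1/12 s, in which the tool goes at most 41.7 mm and 7.16 degrees, less where a joint would pass 70% of its speed; a pose out of reach is approached as far as the arm can. A call with a gripper value outside its range is refused whole. The fingers move at their own pace and stop on an object; FORCE is the grip in N (left out, the last holds). Time passes only in rows, so rows that repeat a pose let the fingers close. It gives the time, the measured TCP pose, the force and the opening at its end, in the units of the state.
- r.get_obs(): the state, without advancing time (a new reading comes with each control period).
- r.read_camera(name): name is "side" or "top"; returns a dict with "frame" (480x640x3 uint8, blue, green, red), "vertical_fov" (degrees; the focal length in pixels is half the picture's height over the tangent of half this angle, whatever the lens; pixels are square), "cx", "cy" (the principal point, pixels), "R" (3x3) and "t" (3): a world point X has camera coordinates R X + t. Camera axes: x right, y down, z forward; pixel columns grow to the right and rows downward; lengths in m; the calibration is good to about 2 mm. A picture is of the moment at which its call begins. There is no depth.
- r.close_job(): hands the job in, once; it reports no verdict.
The state is a dict: "t": time; "qpos": joint angles; "joint_vel": joint speeds; "effort": joint torques, N m; "ee_pos": TCP position; "orientation": TCP orientation; "wrist_force": force on the tool from outside, world axes, zero at the start; "moment": the same for the moment, N m; "opening": opening from 0.0 (shut) to 1.0 (fully open).
Only numpy, scipy, OpenCV 4.12 (cv2) and the standard library are available. Lean on these libraries where they do the work, as an engineer would, in place of code of your own. Each camera call takes 0.05 s, during which the arm holds its last target.

## Working session

There is one attempt and no reset: what is moved stays moved. The work goes in short steps, Python scripts to look and compute and a shell command to move; the robot and the scene stay as the last step left them, time stands still between calls to the robot, and variables do not carry over. Pictures are saved under pics/ and viewed, and the job is handed in when it is done.

```bash
mkdir -p pics
python3 - <<'E'
from rig import r
import cv2,numpy as np
np.set_printoptions(precision=4,suppress=True)
o=r.get_obs()
for k,v in o.items(): print(k,v)
for n in("side","top"):
    c=r.read_camera(n); cv2.imwrite(f"pics/{n}0.png",c["frame"])
    print(n,c["vertical_fov"],c["cx"],c["cy"],c["R"],c["t"], -np.array(c["R"]).T@np.array(c["t"]))
E
```

```text
t 0.0
qpos [-1.3461  0.3595  1.5115 -0.      1.2725 -0.1151]
joint_vel [-0.0006  0.0002  0.0009  0.0006  0.0013 -0.0004]
effort [ -0.0016 -52.7616 -27.8616  -0.0005   0.013    0.    ]
ee_pos [ 0.1998 -0.565   0.2444]
orientation [[-0.0005  0.3334 -0.9428]
 [ 0.0019 -0.9428 -0.3334]
 [-1.     -0.002  -0.0002]]
wrist_force [ 0.1717 -0.5417 -0.3144]
moment [-0.0385  0.0143 -0.0492]
opening 0.9981898102459322
side 44.603345908720506 313.42522861986424 241.4020432310859 [[-0.9285 -0.3713  0.0026]
 [-0.2448  0.6068 -0.7562]
 [ 0.2792 -0.7028 -0.6543]] [0.4783 0.1917 1.4969] [0.0731 1.1134 1.1231]
top 52.35530641252822 317.2049370478212 240.75228316282232 [[-0.0205 -0.9998 -0.0004]
 [-0.9852  0.0202 -0.1704]
 [ 0.1704 -0.0031 -0.9854]] [-0.0108  0.5151  1.034 ] [ 0.331  -0.018   1.1066]
```

View pics/side0.png

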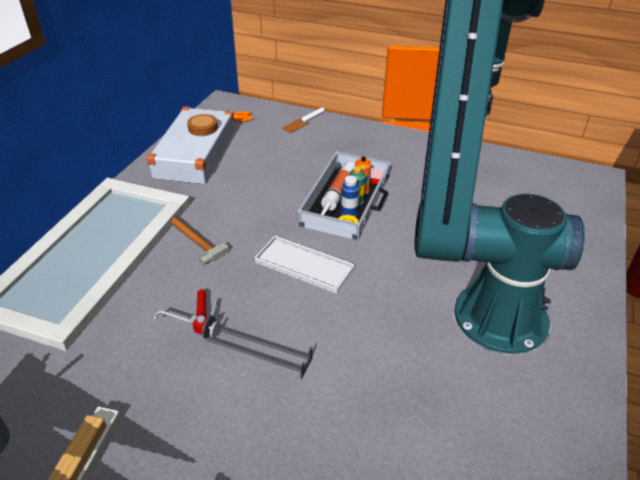

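View pics/top0.png

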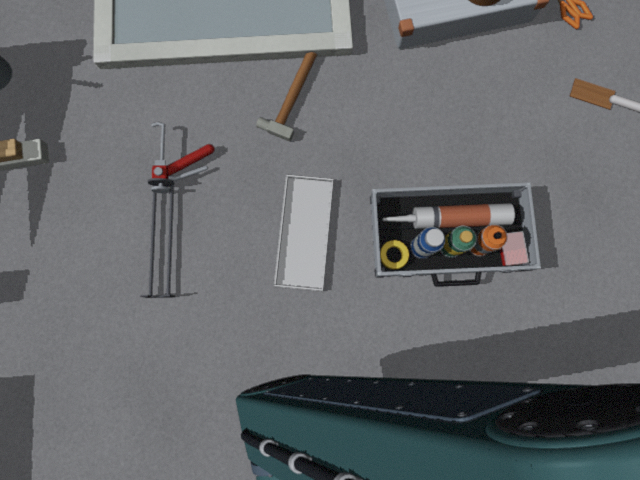

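```bash
cat > h.py <<'E'
import cv2,numpy as np
np.set_printoptions(precision=4,suppress=True)
def cam(r,n):
    c=r.read_camera(n); c["R"]=np.array(c["R"]);c["t"]=np.array(c["t"]); c["f"]=240/np.tan(np.radians(c["vertical_fov"])/2); return c
def ray(c,u,v):
    d=c["R"].T@np.array([(u-c["cx"])/c["f"],(v-c["cy"])/c["f"],1]); return -c["R"].T@c["t"],d
def onz(c,u,v,z):
    o,d=ray(c,u,v); return o+d*(z-o[2])/d[2]
def proj(c,X):
    p=c["R"]@np.asarray(X,float)+c["t"]; return np.array([c["cx"]+c["f"]*p[0]/p[2],c["cy"]+c["f"]*p[1]/p[2]])
def crop(c,x,y,w,h,s,name):
    im=cv2.resize(c["frame"][y:y+h,x:x+w],None,fx=s,fy=s,interpolation=cv2.INTER_CUBIC); cv2.imwrite(name,im)
E
python3 - <<'E'
from rig import r
from h import *
t=cam(r,"top"); s=cam(r,"side")
crop(t,365,175,185,120,4,"pics/tc1.png")
crop(t,130,110,215,190,3,"pics/tg1.png")
crop(s,240,140,170,160,4,"pics/sc1.png")
crop(s,150,270,180,120,4,"pics/sg1.png")
E
```

```text
(no output)
```

View pics/tc1.png

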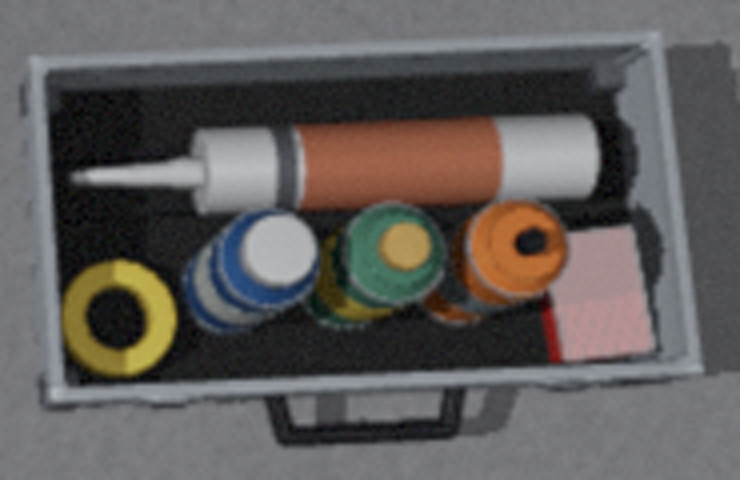

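View pics/tg1.png

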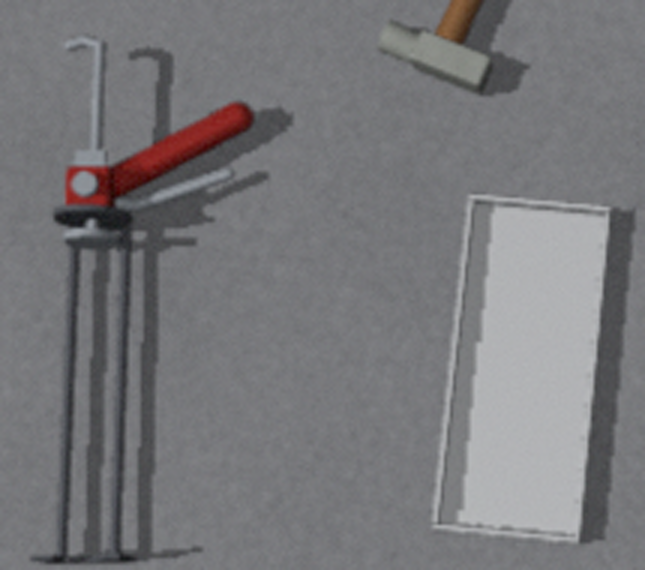

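View pics/sc1.png

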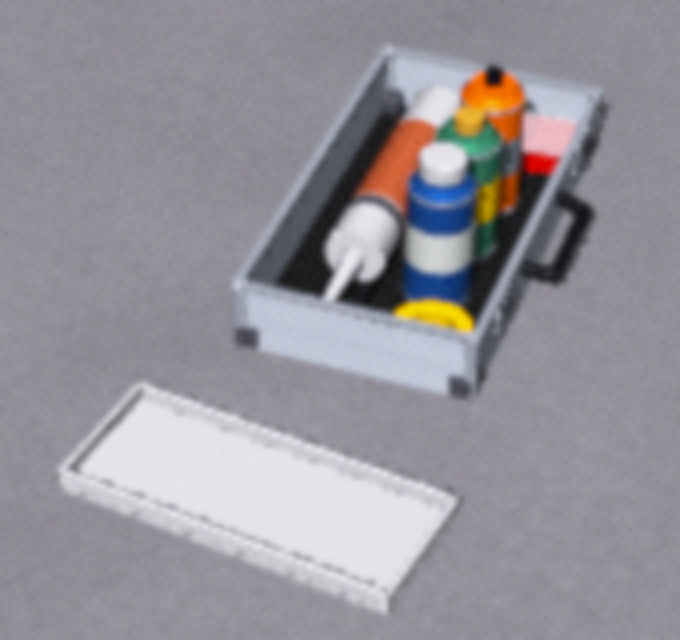

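View pics/sg1.png

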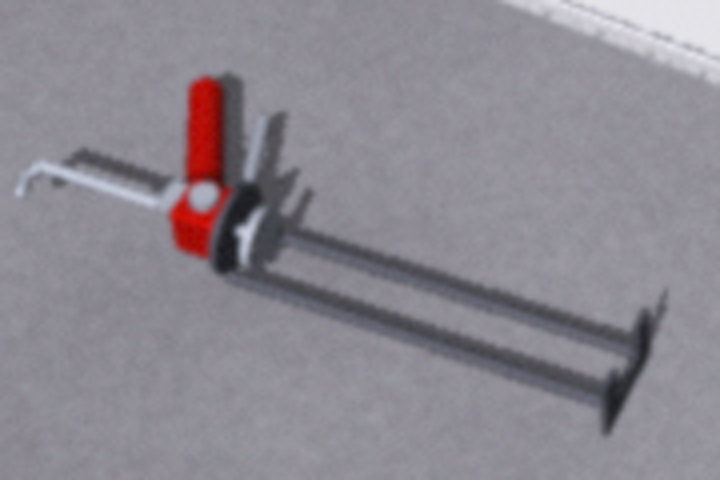

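Run:
```python
from rig import r
from h import *
t=cam(r,"top"); s=cam(r,"side")
def T(x,y,z): return onz(t,365+(x+.5)/4-.5,175+(y+.5)/4-.5,z)
def G(x,y,z): return onz(t,130+(x+.5)/3-.5,110+(y+.5)/3-.5,z)
C=np.array([T(32,60,.058),T(660,35,.058),T(703,370,.058),T(47,400,.058)])
print("case",C,C.mean(0)); print([np.linalg.norm(C[i]-C[(i+1)%4]) for i in range(4)])
d=(C[0]-C[1]+C[3]-C[2]);print("yaw y-axis",d, np.degrees(np.arctan2(-d[0],d[1])))
K=np.array([G(471,198,.018),G(609,208,.018),G(580,541,.018),G(433,526,.018)])
print("tray",K,K.mean(0),[np.linalg.norm(K[i]-K[(i+1)%4]) for i in range(4)])
d=K[0]-K[3]+K[1]-K[2];print(np.degrees(np.arctan2(d[1],d[0])))
print("bars",G(75,250,.018),G(64,550,.018),G(126,250,.018),G(119,550,.018))
print("plate ends",G(35,558,.044),G(135,556,.044)); print("plunger",G(95,238,.034+.02), "rear",G(93,215,.063))
# caps by colour
hsv=cv2.cvtColor(t["frame"],cv2.COLOR_BGR2HSV)
for nm,(u,v),z,sp in [("blue cap",(281,250),.132,None),("green cap",(405,245),.128,None),("orange",(532,240),.128,None)]:
    print(nm,T(u,v,z))
print("cart", T(197,168,.034),T(597,157,.034), T(75,178,.034))
```

```text
case [[ 0.625  -0.1466  0.058 ]
 [ 0.6321 -0.4964  0.058 ]
 [ 0.4447 -0.5018  0.058 ]
 [ 0.4357 -0.1472  0.058 ]] [ 0.5344 -0.323   0.058 ]
[np.float64(0.34980564211148224), np.float64(0.18755218743910224), np.float64(0.35478544101334053), np.float64(0.18926591030237364)]
yaw y-axis [-0.0161  0.7044  0.    ] 1.3131401427831284
tray [[ 0.6737  0.0462  0.018 ]
 [ 0.6635 -0.0601  0.018 ]
 [ 0.4079 -0.032   0.018 ]
 [ 0.4212  0.0769  0.018 ]] [0.5416 0.0077 0.018 ] [np.float64(0.10680744766424376), np.float64(0.257153528429872), np.float64(0.10971303016040208), np.float64(0.25432689610129383)]
-6.602894356912549
bars [0.6385 0.3504 0.018 ] [0.409  0.3502 0.018 ] [0.6377 0.3113 0.018 ] [0.4082 0.3095 0.018 ]
plate ends [0.4018 0.3622 0.044 ] [0.4018 0.29   0.044 ]
plunger [0.6372 0.3237 0.054 ] rear [0.6522 0.3229 0.063 ]
blue cap [ 0.5021 -0.2598  0.132 ]
green cap [ 0.5041 -0.3241  0.128 ]
orange [ 0.5054 -0.389   0.128 ]
cart [ 0.5671 -0.2398  0.034 ] [ 0.5688 -0.4651  0.034 ] [ 0.5627 -0.171   0.034 ]
```

```bash
cat > ov.py <<'E'
from rig import r
from h import *
t=cam(r,"top"); s=cam(r,"side")
def fr(x,y,a):
    a=np.radians(a);c,sn=np.cos(a),np.sin(a)
    return lambda p: np.array([x+c*p[0]-sn*p[1],y+sn*p[0]+c*p[1],p[2]])
case=fr(.5344,-.323,1.3); tray=fr(.5416,.0077,-6.6); gun=fr(.519,.330,0.2)
P=[]
for sx in(-1,1):
    for sy in(-1,1):
        P+= [case((sx*.094,sy*.174,.058)),tray((sx*.13,sy*.055,.018)),gun((-.117,sy*.032,.044)),gun((sx*.1,sy*.02,.018)),gun((-.117,sy*.016,.044))]
for k in(-1,0,1): P.append(case((-.03,.066*k,.13)))
P+=[case((.032,.0,.058)),gun((.117,0,.034)),gun((.12,0,.063))]
for n,c,w in(("t",t,[(365,175,185,120,4),(130,110,215,190,3)]),("s",s,[(240,140,170,160,4),(150,270,180,120,4)])):
  for i,(x,y,W,H,k) in enumerate(w):
    im=cv2.resize(c["frame"][y:y+H,x:x+W],None,fx=k,fy=k,interpolation=cv2.INTER_CUBIC)
    for p in P:
        u=(proj(c,p)-[x,y]+.5)*k-.5
        cv2.drawMarker(im,tuple(int(round(a)) for a in u),(255,0,255),cv2.MARKER_CROSS,12,1)
    cv2.imwrite(f"pics/ov_{n}{i}.png",im)
E
python3 ov.py
```

```text
(no output)
```

View pics/ov_t0.png

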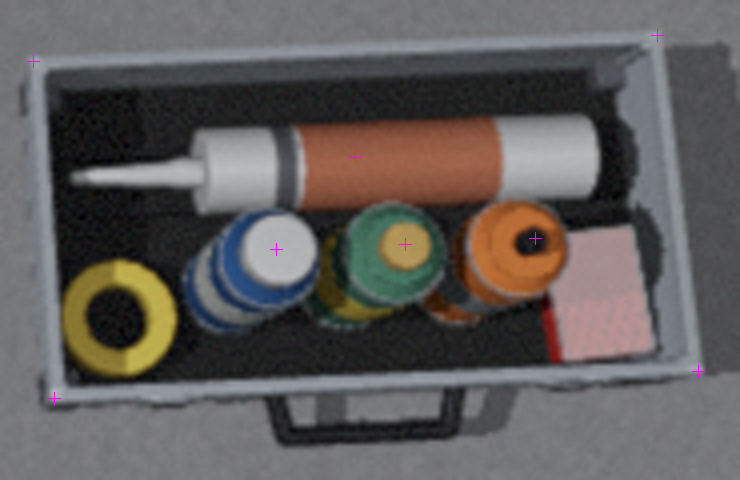

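View pics/ov_t1.png

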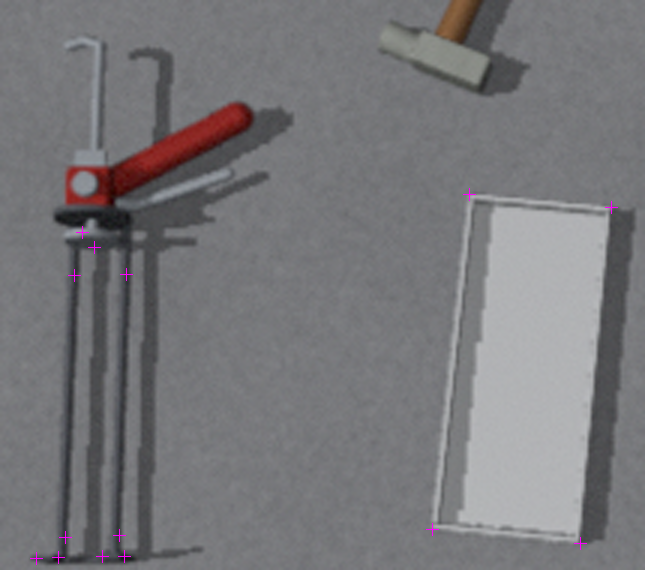

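View pics/ov_s0.png

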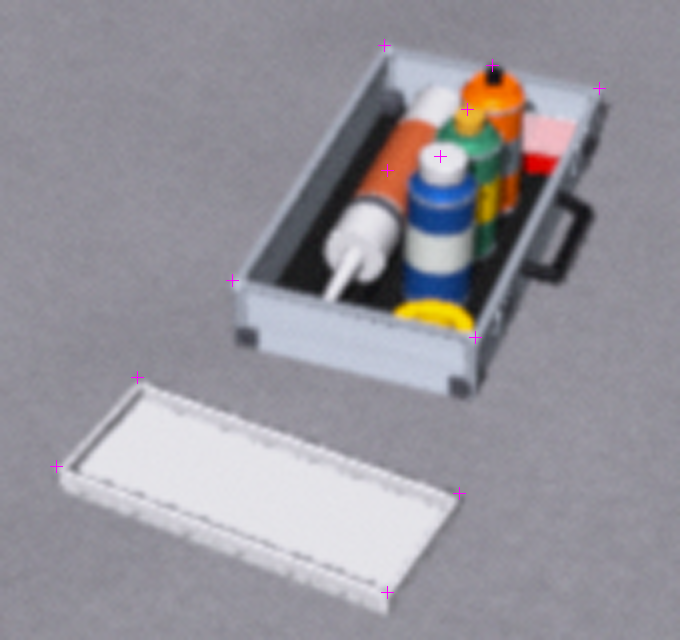

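View pics/ov_s1.png

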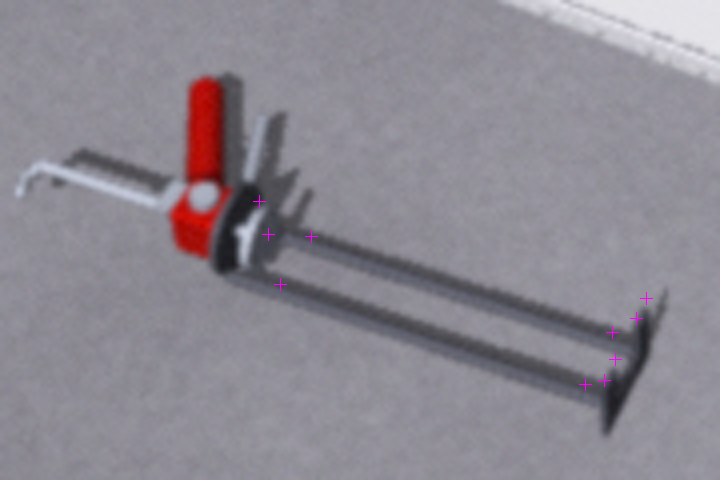

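```bash
cat > go.py <<'E'
# usage: go.py x y z jawdeg -> shift in tool axes, turn units
import sys
from rig import r
from h import *
o=r.get_obs(); p=np.array(o["ee_pos"]);R=np.array(o["orientation"])
a=np.degrees(np.arctan2(R[1,1],R[0,1]))
print("t %.2f pos %s jaw %.2f open %.3f F %s"%(o["t"],p,a,o["opening"],np.array(o["wrist_force"])))
if len(sys.argv)>4:
    x,y,z,j=map(float,sys.argv[1:5])
    d=R.T@(np.array([x,y,z])-p); print("shift",d,"|%.3f|"%np.linalg.norm(d),"turn",-(j-a)/5)
E
python3 go.py .502 -.258 .245 1.3
```

```text
t 0.40 pos [ 0.1999 -0.5656  0.2451] jaw -70.53 open 1.001 F [-0.3207 -0.0154 -0.7016]
shift [ 0.0002 -0.1893 -0.3873] |0.431| turn -14.366585195468215
```

```bash
python3 -m pendant '[[[-1,0,-0.017,-0.036,-1.3],[-1,0,-0.034,-0.072,-2.6],[-1,0,-0.051,-0.108,-3.9],[-1,0,-0.068,-0.144,-5.2],[-1,0,-0.085,-0.18,-6.5],[-1,0,-0.102,-0.216,-7.8],[-1,0,-0.119,-0.252,-9.1],[-1,0,-0.136,-0.288,-10.4]]]' 30; python3 go.py .502 -.258 .245 1.3
```

```text
t: 1.07
ee_pos: [0.4273, -0.3398, 0.2454]
orientation: [[0.0, 0.95, -0.313], [-0.0, -0.313, -0.95], [-1.0, 0.0, -0.0]]
wrist_force: [-0.1, -0.4, 0.5]
opening: 0.999
t 1.07 pos [ 0.4273 -0.3398  0.2454] jaw -18.22 open 0.999 F [-0.1493 -0.4093  0.49  ]
shift [ 0.0005  0.0454 -0.1011] |0.111| turn -3.903381927060059
```

```bash
python3 -m pendant '[[[-1,0,0.015,-0.034,-1.3],[-1,0,0.03,-0.068,-2.6],[-1,0,0.045,-0.101,-3.9],[-1,0,0.045,-0.101,-3.9]]]'; python3 go.py .502 -.258 .087 1.3
cat > look.py <<'E'
import sys
from rig import r
from h import *
# look.py name cam x y w h k
n,cm=sys.argv[1:3]; x,y,w,h,k=map(int,sys.argv[3:8]); c=cam(r,cm); crop(c,x,y,w,h,k,f"pics/{n}.png")
E
python3 look.py t2 top 340 130 200 150 4;python3 look.py s2 side 240 90 200 150 4
```

```text
t: 1.4
ee_pos: [0.5054, -0.2533, 0.2456]
orientation: [[0.003, 0.999, 0.032], [0.002, 0.032, -0.999], [-1.0, 0.003, -0.002]]
wrist_force: [-0.0, 0.1, -0.8]
opening: 1.003
t 1.40 pos [ 0.5054 -0.2533  0.2456] jaw 1.85 open 1.003 F [-0.0094  0.0817 -0.7938]
shift [ 0.1586 -0.0041  0.0049] |0.159| turn 0.10978888635377407
```

View pics/t2.png

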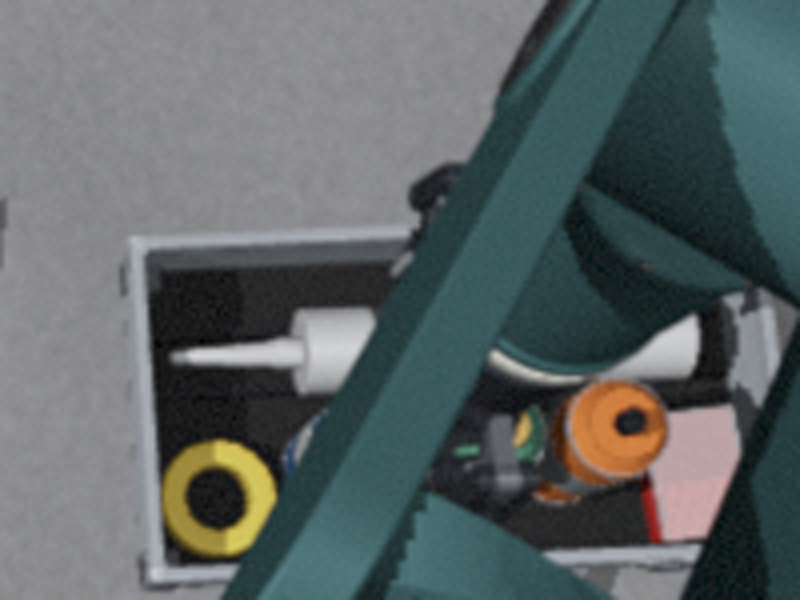

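View pics/s2.png

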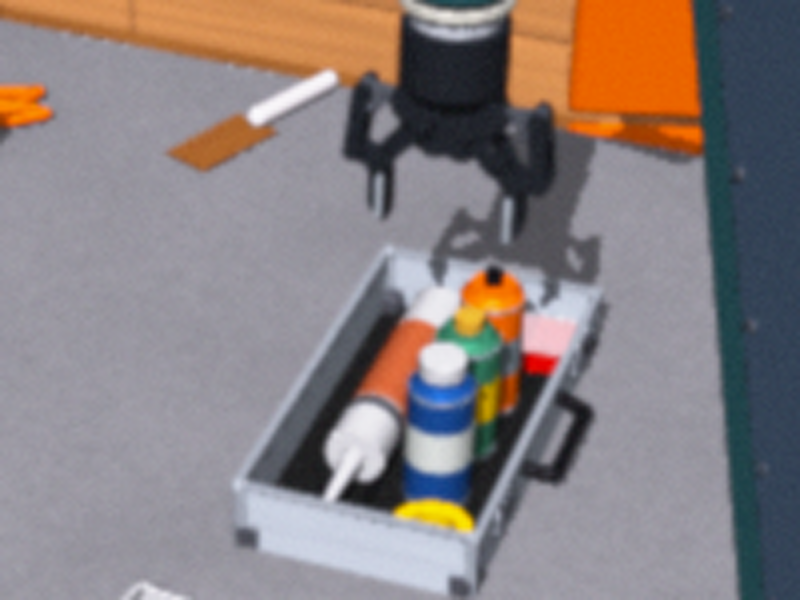

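```bash
python3 go.py .502 -.2585 .15 1.3
python3 - <<'E'
from rig import r
from h import *
s=cam(r,"side");o=r.get_obs();p=np.array(o["ee_pos"]);R=np.array(o["orientation"])
for dx in(.001,.014):
  for sy in(-.0425,0,.0425): print(dx,(proj(s,p+R[:,0]*dx+R[:,1]*sy)-[240,90]+.5)*4-.5)
print("blue cap at", (proj(s,[.5021,-.2598,.132])-[240,90]+.5)*4-.5)
E
```

```text
t 1.50 pos [ 0.5023 -0.2569  0.2454] jaw 1.41 open 1.002 F [-0.4258 -0.9985 -0.4414]
shift [ 0.0954 -0.0004  0.0016] |0.095| turn 0.021880737425304896
0.001 [506.6668 234.0382]
0.001 [449.0529 222.7113]
0.001 [392.2118 211.5364]
0.014 [505.5392 249.8509]
0.014 [448.227  238.4756]
0.014 [391.6796 227.2522]
blue cap at [442.2704 352.3057]
```

```bash
python3 -m pendant '[[[-1,0.04,0.0,0.001,0],[-1,0.08,0.0,0.0015,0],[-1,0.11,0.0005,0.0015,0],[-1,0.12,0.0005,0.0015,0],[-1,0.12,0.0005,0.0015,0]]]'; python3 go.py .503 -.2585 .083 1.3; python3 look.py s3 side 240 90 200 150 4
```

```text
t: 1.97
ee_pos: [0.4993, -0.2593, 0.1229]
orientation: [[-0.005, 1.0, 0.02], [0.003, 0.02, -1.0], [-1.0, -0.005, -0.003]]
wrist_force: [-0.1, 0.3, 1.1]
opening: 0.999
t 1.97 pos [ 0.4993 -0.2593  0.1229] jaw 1.15 open 0.999 F [-0.1489  0.2976  1.1302]
shift [ 0.0398  0.0039 -0.0006] |0.040| turn -0.0305560546808036
```

View pics/s3.png

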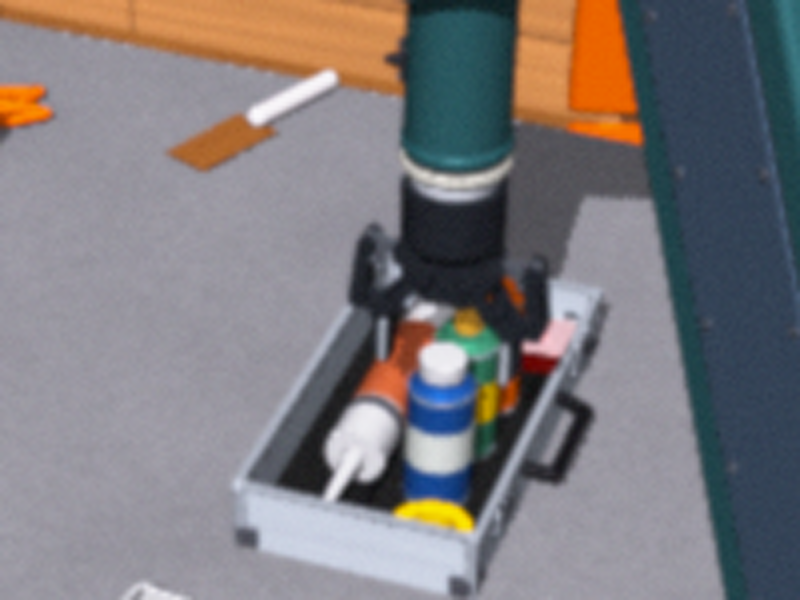

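```bash
python3 go.py .503 -.2585 .083 1.3
python3 - <<'E'
from rig import r
from h import *
s=cam(r,"side");o=r.get_obs();p=np.array(o["ee_pos"]);R=np.array(o["orientation"])
for dx in(-.05,.001,.014):
  for sy in(-.0425,0,.0425): print(dx,(proj(s,p+R[:,0]*dx+R[:,1]*sy)-[240,90]+.5)*4-.5)
E
python3 look.py s4 side 310 150 80 60 10
```

```text
t 2.02 pos [ 0.5009 -0.2601  0.1249] jaw 1.17 open 0.999 F [-0.3259  0.1858  0.6174]
shift [ 0.0419  0.0022 -0.0015] |0.042| turn -0.02551370447674004
-0.05 [501.1758 312.9747]
-0.05 [445.203  301.3565]
-0.05 [389.9624 289.8902]
0.001 [497.0101 370.8815]
0.001 [442.14   359.1126]
0.001 [387.9741 347.4947]
0.014 [495.9739 385.2855]
0.014 [441.378  373.4813]
0.014 [387.4794 361.828 ]
```

View pics/s4.png

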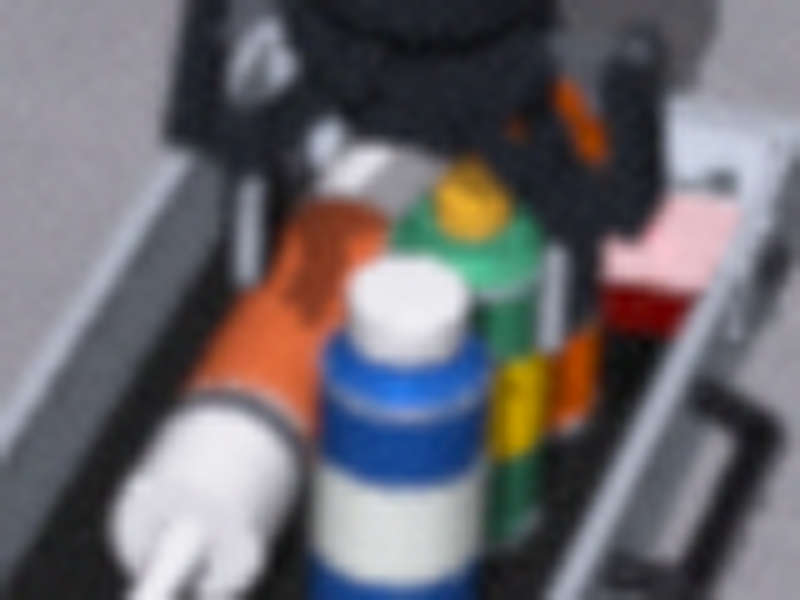

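```bash
python3 -m pendant '[[[-1,0.015,0.002,-0.001,0],[-1,0.03,0.002,-0.001,0],[-1,0.042,0.002,-0.0015,0],[-1,0.042,0.002,-0.0015,0],[-1,0.042,0.002,-0.0015,0]]]'; python3 go.py .503 -.2585 .083 1.3;  python3 look.py s5 side 310 150 80 60 10
```

```text
t: 2.53
ee_pos: [0.5057, -0.26, 0.0866]
orientation: [[0.004, 1.0, 0.021], [-0.003, 0.021, -1.0], [-1.0, 0.004, 0.003]]
wrist_force: [-0.0, -0.7, 0.8]
opening: 1.001
t 2.53 pos [ 0.5057 -0.26    0.0866] jaw 1.21 open 1.001 F [-0.0122 -0.6584  0.788 ]
shift [ 0.0036 -0.0027 -0.0016] |0.005| turn -0.017815579012081396
```

View pics/s5.png

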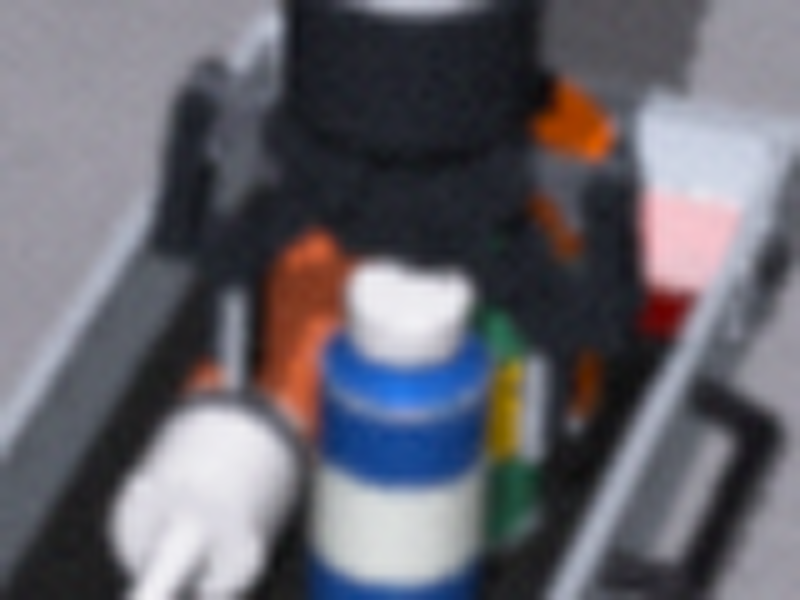

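Run:
```python
from rig import r
import numpy as np
np.set_printoptions(precision=4,suppress=True)
for i in range(8):
    r.read_camera("side"); o=r.get_obs(); print(o["t"],np.array(o["ee_pos"]))
```

```text
2.6333 [ 0.5062 -0.2603  0.087 ]
2.6833 [ 0.5061 -0.2602  0.0868]
2.7333 [ 0.5059 -0.2601  0.0866]
2.7833 [ 0.5057 -0.2599  0.0864]
2.8333 [ 0.5056 -0.2598  0.0861]
2.8833 [ 0.5054 -0.2597  0.0859]
2.9333 [ 0.5052 -0.2595  0.0856]
2.9833 [ 0.5051 -0.2595  0.0855]
```

```bash
python3 -m pendant '[[[-1,0.0025,-0.002,-0.001,0],[-1,0.0025,-0.002,-0.001,0],[-1,0.0025,-0.002,-0.001,0],[-1,0.0025,-0.002,-0.001,0],[-1,0.0025,-0.002,-0.001,0],[-1,0.0025,-0.002,-0.001,0]]]'
python3 - <<'E'
from rig import r
import numpy as np
np.set_printoptions(precision=4,suppress=True)
for i in range(8):
    r.read_camera("side"); o=r.get_obs(); print(o["t"],np.array(o["ee_pos"]))
E
```

```text
t: 3.48
ee_pos: [0.5032, -0.2586, 0.083]
orientation: [[0.003, 1.0, 0.021], [-0.002, 0.021, -1.0], [-1.0, 0.003, 0.003]]
wrist_force: [-0.8, 0.2, -0.4]
opening: 0.998
3.5333 [ 0.5032 -0.2586  0.083 ]
3.5833 [ 0.5031 -0.2586  0.083 ]
3.6333 [ 0.5032 -0.2586  0.083 ]
3.6833 [ 0.5032 -0.2585  0.083 ]
3.7333 [ 0.5031 -0.2586  0.083 ]
3.7833 [ 0.5031 -0.2585  0.083 ]
3.8333 [ 0.5031 -0.2586  0.083 ]
3.8833 [ 0.5031 -0.2585  0.083 ]
```

```bash
python3 look.py s6 side 310 150 80 60 10
python3 - <<'E'
from rig import r
from h import *
s=cam(r,"side")
hsv=cv2.cvtColor(s["frame"],cv2.COLOR_BGR2HSV)
m=((hsv[...,0]>100)&(hsv[...,0]<130)&(hsv[...,1]>120)&(hsv[...,2]>60)).astype(np.uint8)
m[:, :335]=0; m[:,370:]=0; m[:180]=0; m[:, :][230:]=0
ys,xs=np.nonzero(m)
for y in range(182,215,2):
    q=xs[ys==y]
    if len(q): print(y,q.min(),q.max())
for z in(.02,.09,.1):
  for x in(.499,.503): print(z,x,[proj(s,[x-.026*.93,-.2585-.026*.37,z])[0],proj(s,[x+.026*.93,-.2585+.026*.37,z])], proj(s,[x,-.2585,z]))
E
```

```text
184 343 358
186 343 358
188 343 357
190 343 355
192 343 357
194 342 357
196 344 356
206 341 341
208 341 356
210 341 356
212 341 356
214 351 355
0.02 0.499 [np.float64(357.85337725401155), array([340.9801, 208.1595])] [349.4168 208.1863]
0.02 0.503 [np.float64(356.62255285671023), array([339.7597, 207.8628])] [348.1912 207.8895]
0.09 0.499 [np.float64(359.071640127541), array([341.7591, 189.6848])] [350.4154 189.7124]
0.09 0.503 [np.float64(357.8080158005583), array([340.5064, 189.3921])] [349.1573 189.4197]
0.1 0.499 [np.float64(359.25087583342423), array([341.8737, 186.9668])] [350.5623 186.9944]
0.1 0.503 [np.float64(357.982422628423), array([340.6163, 186.6747])] [349.2994 186.7024]
```

View pics/s6.png

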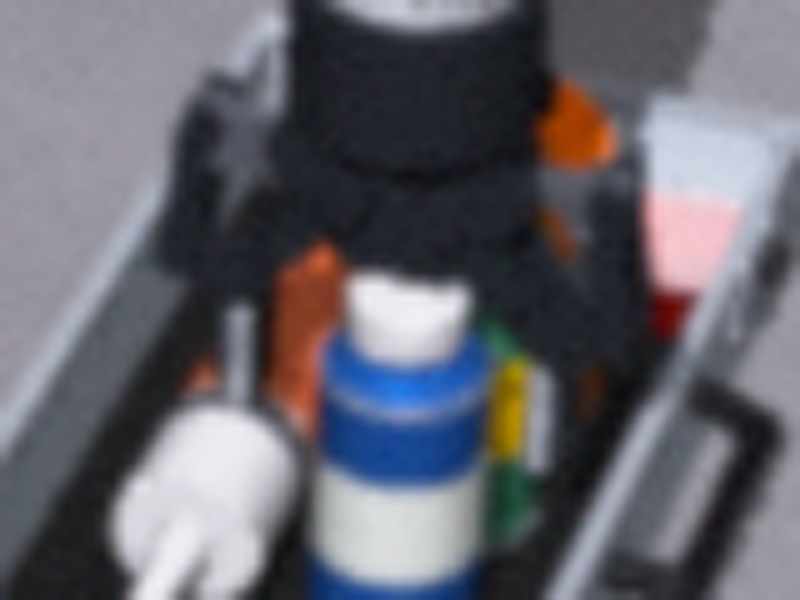

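```bash
python3 -m pendant '[[[-1,0,-0.003,0,0],[-1,0,-0.003,0,0],[-1,0,-0.003,0,0],[0,0,-0.003,0,0],[0.2,0,-0.003,0,0],[1,0,-0.003,0,0],[1,0,-0.003,0,0],[1,0,-0.003,0,0]]]' 35; python3 go.py;python3 look.py s7 side 310 150 80 60 10
```

```text
t: 4.65
ee_pos: [0.5004, -0.2588, 0.0833]
orientation: [[0.003, 1.0, 0.021], [-0.003, 0.021, -1.0], [-1.0, 0.003, 0.003]]
wrist_force: [1.0, 0.2, 2.3]
opening: 0.599
t 4.65 pos [ 0.5004 -0.2588  0.0833] jaw 1.22 open 0.599 F [0.9695 0.177  2.3006]
```

```bash
python3 -m pendant '[[[1,0,0,0,0],[1,0,0,0,0],[1,0,0,0,0],[1,0,0,0,0]]]' 35; python3 go.py;python3 look.py s8 side 310 150 80 60 10
```

```text
t: 5.03
ee_pos: [0.5004, -0.2587, 0.0833]
orientation: [[0.003, 1.0, 0.021], [-0.003, 0.021, -1.0], [-1.0, 0.003, 0.003]]
wrist_force: [-0.2, 1.0, 1.9]
opening: 0.6
t 5.03 pos [ 0.5004 -0.2587  0.0833] jaw 1.23 open 0.600 F [-0.1978  0.9654  1.9455]
```

View pics/s8.png

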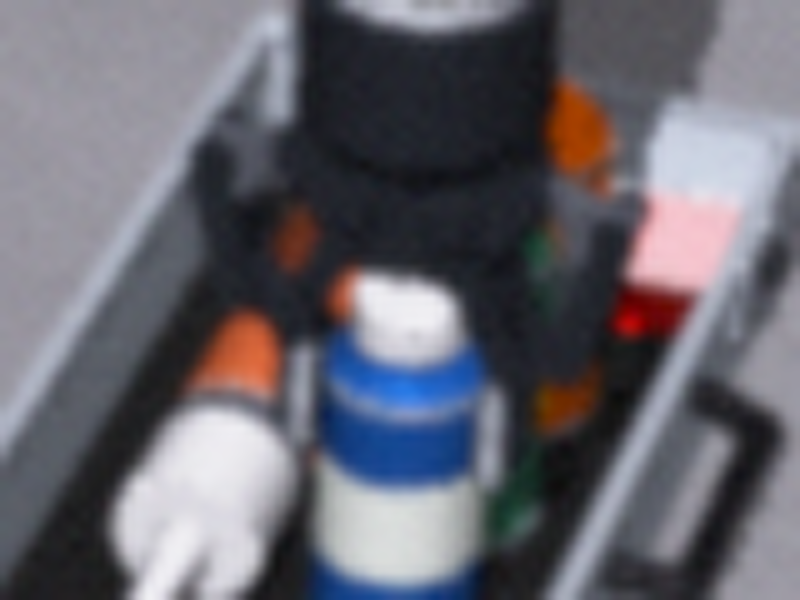

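```bash
python3 go.py .6205 -.0004 .193 1.3; python3 -m pendant '[[[1,-0.02,0,0,0],[1,-0.05,0,0,0],[1,-0.085,0,0,0],[1,-0.11,0.005,-0.01,0],[1,-0.11,0.015,-0.04,0],[1,-0.11,0.03,-0.075,0],[1,-0.11,0.045,-0.11,0],[1,-0.11,0.06,-0.145,0]]]' 35; python3 go.py .6205 -.0004 .193 1.3
```

```text
t 5.08 pos [ 0.5004 -0.2587  0.0833] jaw 1.22 open 0.599 F [ 0.0949 -0.2915  2.4414]
shift [-0.1101  0.1259 -0.2554] |0.305| turn -0.015468845612891923
t: 5.75
ee_pos: [0.5566, -0.1108, 0.1927]
orientation: [[0.002, 1.0, 0.02], [-0.002, 0.02, -1.0], [-1.0, 0.002, 0.003]]
wrist_force: [0.6, -0.6, -2.3]
opening: 0.598
t 5.75 pos [ 0.5566 -0.1108  0.1927] jaw 1.16 open 0.598 F [ 0.6318 -0.5833 -2.2538]
shift [-0.0005  0.0661 -0.109 ] |0.127| turn -0.02850676198963633
```

```bash
python3 -m pendant '[[[1,0,0.018,-0.03,0],[1,0,0.036,-0.06,0],[1,0,0.054,-0.09,0],[1,0.02,0.066,-0.109,0],[1,0.05,0.066,-0.109,0],[1,0.075,0.066,-0.109,0],[1,0.085,0.066,-0.109,0],[1,0.085,0.066,-0.109,0]]]' 35; python3 go.py .6205 -.0004 .082 1.3;python3 look.py s9 side 230 180 160 120 5
```

```text
t: 6.42
ee_pos: [0.6176, -0.0003, 0.1041]
orientation: [[-0.005, 1.0, 0.02], [-0.002, 0.02, -1.0], [-1.0, -0.005, 0.002]]
wrist_force: [-0.7, -0.8, -1.6]
opening: 0.6
t 6.42 pos [ 0.6176 -0.0003  0.1041] jaw 1.17 open 0.600 F [-0.7447 -0.7629 -1.6287]
shift [0.022  0.0031 0.0001] |0.022| turn -0.025725213093020248
```

View pics/s9.png

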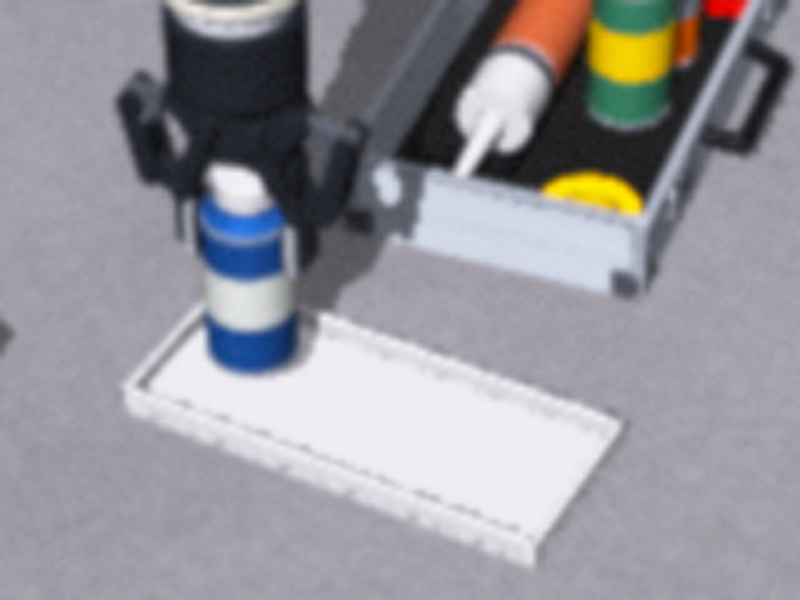

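```bash
python3 -m pendant '[[[1,0.01,0.003,0,0],[1,0.017,0.003,0,0],[1,0.0215,0.003,0,0],[1,0.0215,0.003,0,0],[1,0.0215,0.003,0,0],[1,0.0215,0.003,0,0],[1,0.0215,0.003,0,0]]]' 35; python3 go.py .6205 -.0004 .082 1.3
```

```text
t: 7.05
ee_pos: [0.6224, -0.0008, 0.0851]
orientation: [[-0.001, 1.0, 0.02], [-0.002, 0.02, -1.0], [-1.0, -0.001, 0.002]]
wrist_force: [1.0, -0.8, -1.7]
opening: 0.594
t 7.05 pos [ 0.6224 -0.0008  0.0851] jaw 1.14 open 0.594 F [ 1.0445 -0.8162 -1.6681]
shift [ 0.0031 -0.0019 -0.0004] |0.004| turn -0.03194837796377685
```

```bash
python3 -m pendant '[[[1,0.0032,-0.002,0,0],[1,0.0032,-0.002,0,0],[1,0.0032,-0.002,0,0],[1,0.0032,-0.002,0,0],[1,0.0032,-0.002,0,0]]]' 35; python3 go.py .6205 -.0004 .082 1.3
```

```text
t: 7.47
ee_pos: [0.6205, -0.0008, 0.082]
orientation: [[-0.001, 1.0, 0.02], [-0.002, 0.02, -1.0], [-1.0, -0.001, 0.002]]
wrist_force: [0.3, -0.0, -2.8]
opening: 0.598
t 7.47 pos [ 0.6205 -0.0008  0.082 ] jaw 1.14 open 0.598 F [ 0.2609 -0.0454 -2.7636]
shift [-0.      0.     -0.0004] |0.000| turn -0.03126195234555658
```

```bash
python3 -m pendant '[[[1,0.001,0,0,0],[1,0.001,0,0,0],[1,0.001,0,0,0],[0.2,0.001,0,0,0],[-0.4,0.001,0,0,0],[-0.4,0.001,0,0,0],[-0.4,0.001,0,0,0],[-0.4,0.001,0,0,0]]]' 35; python3 go.py .5045 -.324 .20 1.3;python3 look.py s10 side 230 180 160 120 5
```

```text
t: 8.13
ee_pos: [0.6205, -0.0008, 0.081]
orientation: [[-0.001, 1.0, 0.02], [-0.002, 0.02, -1.0], [-1.0, -0.001, 0.002]]
wrist_force: [-0.5, 0.4, -0.4]
opening: 0.699
t 8.13 pos [ 0.6205 -0.0008  0.081 ] jaw 1.14 open 0.699 F [-0.4533  0.3936 -0.4163]
shift [-0.1182 -0.1226  0.3211] |0.363| turn -0.031066216887851182
```

View pics/s10.png

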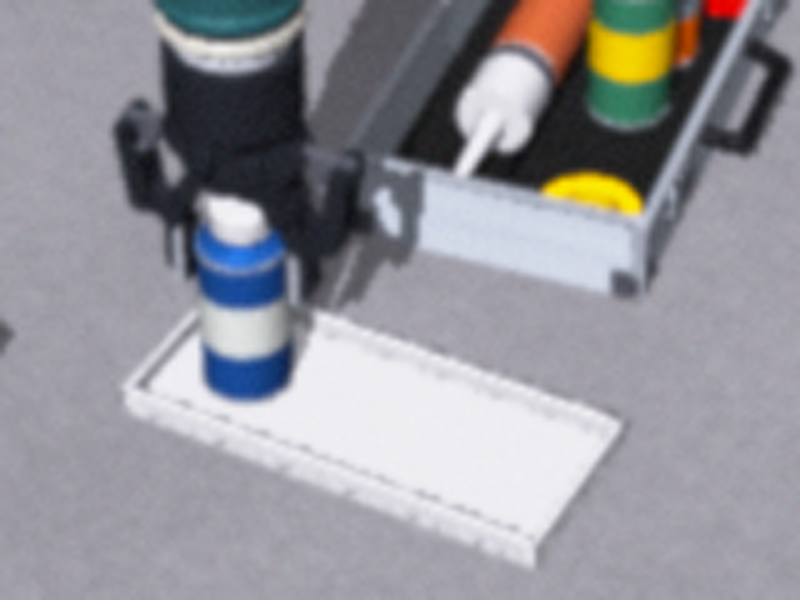

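```bash
python3 -m pendant '[[[-0.4,-0.03,0,0,0],[-0.4,-0.065,0,0,0],[-0.4,-0.1,0,0,0],[-1,-0.12,-0.01,0.025,0],[-1,-0.12,-0.024,0.06,0],[-1,-0.12,-0.038,0.098,0],[-1,-0.12,-0.053,0.136,0],[-1,-0.12,-0.068,0.174,0]]]'; python3 go.py .5017 -.3245 .12 1.3
```

```text
t: 8.85
ee_pos: [0.5554, -0.1772, 0.2018]
orientation: [[0.0, 1.0, 0.021], [-0.003, 0.021, -1.0], [-1.0, 0.0, 0.003]]
wrist_force: [0.7, 0.0, 0.8]
opening: 0.997
t 8.85 pos [ 0.5554 -0.1772  0.2018] jaw 1.20 open 0.997 F [0.7319 0.0229 0.7679]
shift [ 0.0822 -0.0568  0.146 ] |0.177| turn -0.02052546555421535
```

```bash
python3 -m pendant '[[[-1,0,-0.014,0.036,0],[-1,0,-0.028,0.073,0],[-1,0,-0.042,0.11,0],[-1,0,-0.0568,0.146,0],[-1,0.03,-0.0568,0.146,0],[-1,0.06,-0.0568,0.146,0],[-1,0.08,-0.0568,0.146,0],[-1,0.08,-0.0568,0.146,0]]]'; python3 go.py .5017 -.3245 .083 1.3
```

```text
t: 9.52
ee_pos: [0.4987, -0.3228, 0.118]
orientation: [[-0.006, 1.0, 0.02], [0.003, 0.02, -1.0], [-1.0, -0.006, -0.003]]
wrist_force: [-1.0, 1.3, -0.9]
opening: 0.999
t 9.52 pos [ 0.4987 -0.3228  0.118 ] jaw 1.14 open 0.999 F [-1.0288  1.3467 -0.8753]
shift [0.035  0.0032 0.0018] |0.035| turn -0.03233027615691415
```

```bash
python3 -m pendant '[[[-1,0.012,0.003,0.0017,0],[-1,0.024,0.003,0.0017,0],[-1,0.034,0.003,0.0017,0],[-1,0.034,0.003,0.0017,0],[-1,0.034,0.003,0.0017,0],[-1,0.034,0.003,0.0017,0],[-1,0.034,0.003,0.0017,0],[-1,0.034,0.003,0.0017,0]]]'; python3 go.py .5017 -.3245 .083 1.3
```

```text
t: 10.18
ee_pos: [0.502, -0.3247, 0.0848]
orientation: [[-0.005, 1.0, 0.02], [0.002, 0.02, -1.0], [-1.0, -0.005, -0.002]]
wrist_force: [0.8, 0.6, 0.1]
opening: 1.003
t 10.18 pos [ 0.502  -0.3247  0.0848] jaw 1.15 open 1.003 F [0.7581 0.5754 0.1464]
shift [ 0.0018 -0.0003 -0.0002] |0.002| turn -0.030830708260735307
```

```bash
python3 look.py s11 side 310 135 80 60 10; python3 -m pendant '[[[-1,0.001,0,0,0],[-1,0.001,0,0,0],[-1,0.001,0,0,0],[-1,0.001,0,0,0]]]'; python3 go.py
```

```text
t: 10.57
ee_pos: [0.5019, -0.3247, 0.0838]
orientation: [[-0.005, 1.0, 0.02], [0.002, 0.02, -1.0], [-1.0, -0.005, -0.002]]
wrist_force: [-0.0, -0.3, -0.4]
opening: 1.002
t 10.57 pos [ 0.5019 -0.3247  0.0838] jaw 1.14 open 1.002 F [-0.0279 -0.3224 -0.3939]
```

View pics/s11.png

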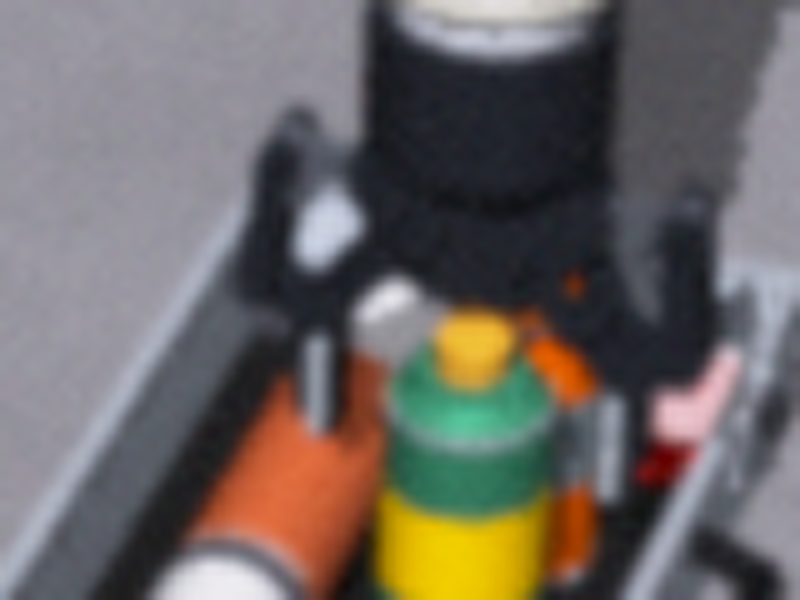

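```bash
python3 -m pendant '[[[0,0,0,0,0],[0.2,0,0,0,0],[1,0,0,0,0],[1,0,0,0,0],[1,0,0,0,0],[1,0,0,0,0],[1,0,0,0,0],[1,0,0,0,0]]]' 35; python3 go.py .539 .009 .194 1.3;python3 look.py s12 side 310 135 80 60 10
```

```text
t: 11.23
ee_pos: [0.5021, -0.3248, 0.084]
orientation: [[-0.005, 1.0, 0.02], [0.001, 0.02, -1.0], [-1.0, -0.005, -0.001]]
wrist_force: [-0.2, -0.1, 3.7]
opening: 0.598
t 11.23 pos [ 0.5021 -0.3248  0.084 ] jaw 1.14 open 0.598 F [-0.2434 -0.146   3.7265]
shift [-0.1097  0.043  -0.3331] |0.353| turn -0.03167717602760876
```

View pics/s12.png

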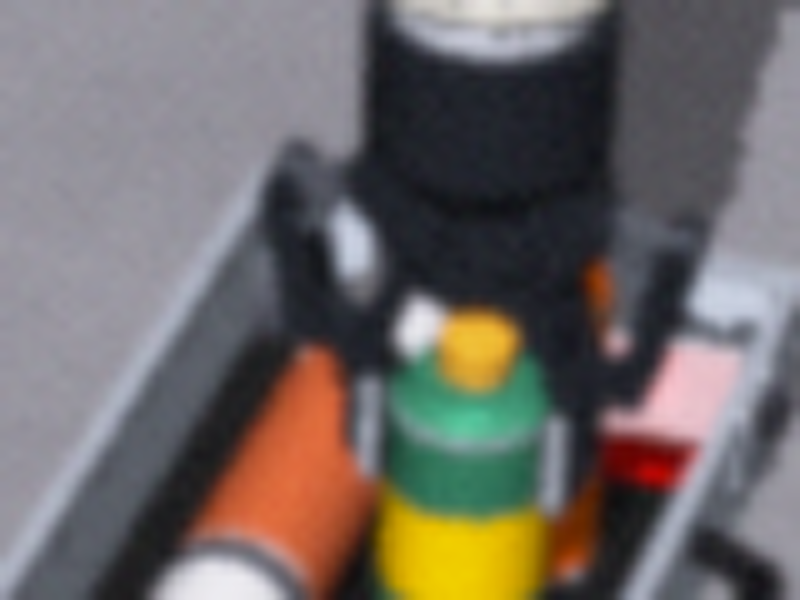

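```bash
python3 -m pendant '[[[1,-0.02,0,0,0],[1,-0.05,0,0,0],[1,-0.085,0,0,0],[1,-0.11,0.001,-0.01,0],[1,-0.11,0.006,-0.04,0],[1,-0.11,0.011,-0.08,0],[1,-0.11,0.016,-0.12,0],[1,-0.11,0.021,-0.16,0]]]' 35; python3 go.py .539 .009 .10 1.3
```

```text
t: 11.95
ee_pos: [0.5196, -0.163, 0.1935]
orientation: [[-0.006, 1.0, 0.019], [0.002, 0.019, -1.0], [-1.0, -0.006, -0.002]]
wrist_force: [0.5, 0.4, -2.8]
opening: 0.598
t 11.95 pos [ 0.5196 -0.163   0.1935] jaw 1.07 open 0.598 F [ 0.5475  0.3956 -2.841 ]
shift [ 0.0938  0.0231 -0.1714] |0.197| turn -0.046329922484940854
```

```bash
python3 -m pendant '[[[1,0,0.005,-0.04,0],[1,0,0.01,-0.08,0],[1,0,0.015,-0.12,0],[1,0.0,0.02,-0.15,0],[1,0.02,0.023,-0.171,0],[1,0.05,0.023,-0.171,0],[1,0.08,0.023,-0.171,0],[1,0.094,0.023,-0.171,0]]]' 35; python3 go.py .539 .009 .0815 1.3
```

```text
t: 12.62
ee_pos: [0.536, 0.0096, 0.0962]
orientation: [[-0.011, 1.0, 0.02], [0.002, 0.02, -1.0], [-1.0, -0.011, -0.003]]
wrist_force: [-0.2, 0.1, -3.1]
opening: 0.601
t 12.62 pos [0.536  0.0096 0.0962] jaw 1.16 open 0.601 F [-0.1576  0.1237 -3.0708]
shift [0.0146 0.0031 0.0007] |0.015| turn -0.02892686713052286
```

```bash
cat > settle.py <<'E'
import sys
from rig import r
for i in range(int(sys.argv[1])): r.read_camera("top")
import numpy as np
print(np.round(np.array(r.get_obs()["orientation"])[:,0],4))
E
python3 settle.py 10; python3 go.py .539 .009 .0815 1.3
```

```text
[-0.0037  0.0018 -1.    ]
t 13.12 pos [0.5396 0.0084 0.1008] jaw 1.05 open 0.598 F [-0.6709 -0.6278 -2.5817]
shift [ 0.0194 -0.0006 -0.0006] |0.019| turn -0.04956258956997841
```

```bash
python3 -m pendant '[[[1,0.006,0,0,0],[1,0.012,0,0,0],[1,0.016,0,0,0],[1,0.0185,0,0,0],[1,0.0185,0,0,0],[1,0.0185,0,0,0],[1,0.0185,0,0,0],[1,0.0185,0,0,0]]]' 35; python3 go.py .539 .009 .0815 1.3
```

```text
t: 13.78
ee_pos: [0.5395, 0.0084, 0.0821]
orientation: [[-0.004, 1.0, 0.018], [0.002, 0.018, -1.0], [-1.0, -0.004, -0.002]]
wrist_force: [0.4, 0.2, -1.9]
opening: 0.601
t 13.78 pos [0.5395 0.0084 0.0821] jaw 1.05 open 0.601 F [ 0.3961  0.2067 -1.9165]
shift [ 0.0006 -0.0005 -0.0006] |0.001| turn -0.04964954140613749
```

```bash
python3 settle.py 5; python3 go.py .539 .009 .0815 1.3
```

```text
[-0.0035  0.0018 -1.    ]
t 14.03 pos [0.5397 0.0084 0.0823] jaw 1.05 open 0.596 F [ 0.3864 -0.0188 -2.4052]
shift [ 0.0008 -0.0007 -0.0006] |0.001| turn -0.050265901297776194
```

```bash
python3 -m pendant '[[[1,0.001,0,0,0],[1,0.001,0,0,0],[1,0.001,0,0,0],[0.2,0.001,0,0,0],[-0.4,0.001,0,0,0],[-0.4,0.001,0,0,0],[-0.4,0.001,0,0,0],[-0.4,0.001,0,0,0]]]' 35; python3 go.py .5035 -.3905 .20 1.3;python3 look.py s13 side 230 180 160 120 5
```

```text
t: 14.7
ee_pos: [0.5399, 0.0084, 0.0813]
orientation: [[-0.003, 1.0, 0.018], [0.002, 0.018, -1.0], [-1.0, -0.003, -0.002]]
wrist_force: [0.7, 0.3, 0.5]
opening: 0.701
t 14.70 pos [0.5399 0.0084 0.0813] jaw 1.05 open 0.701 F [0.6541 0.2794 0.4793]
shift [-0.1193 -0.0441  0.3979] |0.418| turn -0.049279143796430794
```

View pics/s13.png

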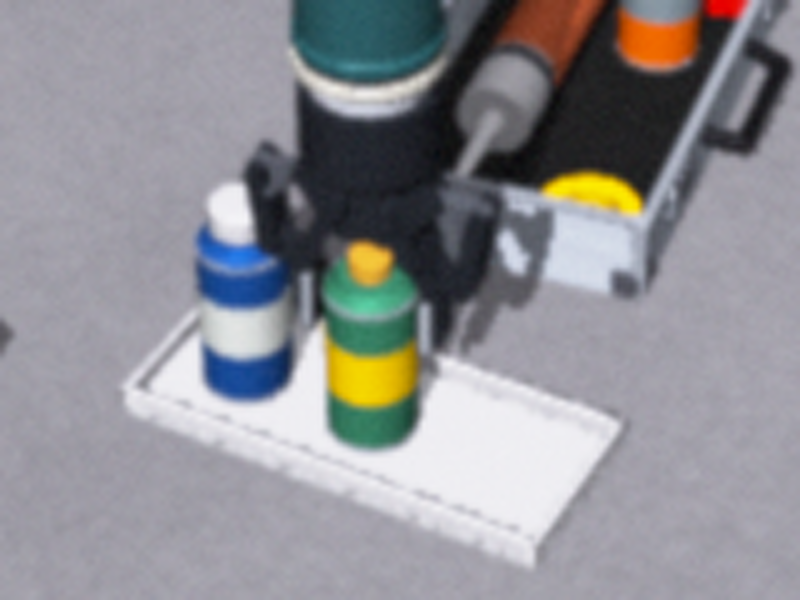

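```bash
python3 -m pendant '[[[-0.4,-0.03,0,0,0],[-0.4,-0.065,0,0,0],[-0.4,-0.1,0,0,0],[-1,-0.12,-0.003,0.025,0],[-1,-0.12,-0.007,0.065,0],[-1,-0.12,-0.011,0.105,0],[-1,-0.12,-0.015,0.145,0],[-1,-0.12,-0.02,0.185,0]]]'; python3 go.py .5035 -.3905 .20 1.3
```

```text
t: 15.42
ee_pos: [0.5234, -0.1788, 0.2013]
orientation: [[-0.003, 1.0, 0.019], [0.001, 0.019, -1.0], [-1.0, -0.002, -0.001]]
wrist_force: [0.4, 0.6, -0.6]
opening: 0.996
t 15.42 pos [ 0.5234 -0.1788  0.2013] jaw 1.09 open 0.996 F [ 0.4103  0.5559 -0.5937]
shift [ 0.0011 -0.024   0.2113] |0.213| turn -0.04173677966575817
```

```bash
python3 -m pendant '[[[-1,0,-0.004,0.04,0],[-1,0,-0.008,0.08,0],[-1,0,-0.012,0.12,0],[-1,0,-0.016,0.16,0],[-1,0,-0.02,0.195,0],[-1,0.02,-0.024,0.211,0],[-1,0.05,-0.024,0.211,0],[-1,0.075,-0.024,0.211,0]]]';python3 settle.py 8; python3 go.py .5035 -.3905 .083 1.3; python3 look.py s14 side 310 115 80 60 10
```

```text
t: 16.08
ee_pos: [0.5029, -0.3921, 0.1251]
orientation: [[-0.001, 1.0, 0.017], [0.0, 0.017, -1.0], [-1.0, -0.001, -0.0]]
wrist_force: [0.1, 0.2, -0.3]
opening: 1.001
[-0.    -0.001 -1.   ]
t 16.48 pos [ 0.5045 -0.3907  0.1282] jaw 1.13 open 0.999 F [ 0.0701 -0.7029  0.4612]
shift [ 0.0452 -0.001  -0.0003] |0.045| turn -0.03485091881851088
```

View pics/s14.png

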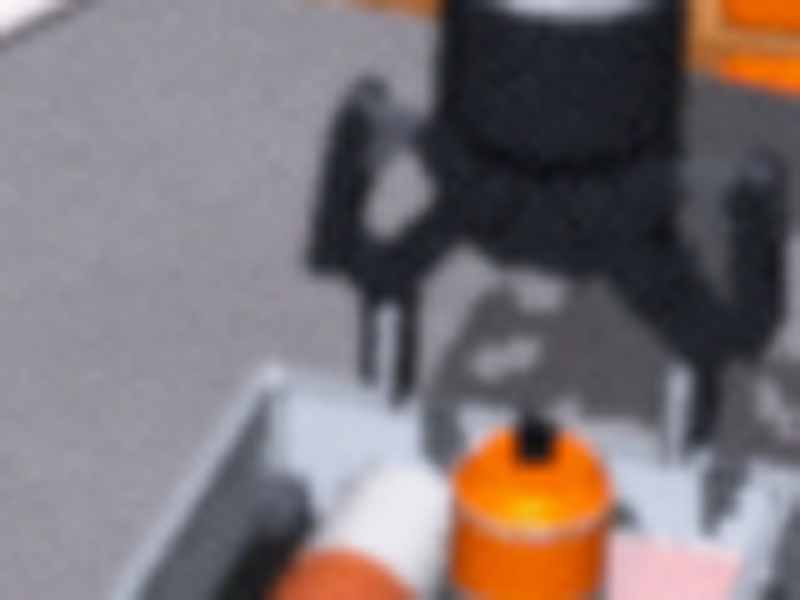

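```bash
python3 -m pendant '[[[-1,0.015,0,0,0],[-1,0.03,0,0,0],[-1,0.042,0,0,0],[-1,0.0445,0,0,0],[-1,0.0445,0,0,0],[-1,0.0445,0,0,0],[-1,0.0445,0,0,0],[-1,0.0445,0,0,0]]]'; python3 settle.py 5;  python3 go.py .5035 -.3905 .083 1.3; python3 look.py s15 side 310 115 80 60 10
```

```text
t: 17.2
ee_pos: [0.5048, -0.3911, 0.0843]
orientation: [[0.001, 1.0, 0.02], [-0.002, 0.02, -1.0], [-1.0, 0.001, 0.002]]
wrist_force: [-0.1, -0.5, 0.2]
opening: 1.002
[ 1.0e-04 -1.2e-03 -1.0e+00]
t 17.45 pos [ 0.5044 -0.3908  0.0838] jaw 1.12 open 0.999 F [ 0.5981 -0.7223 -0.3217]
shift [ 0.0008 -0.0009 -0.0003] |0.001| turn -0.035223644926976674
```

View pics/s15.png

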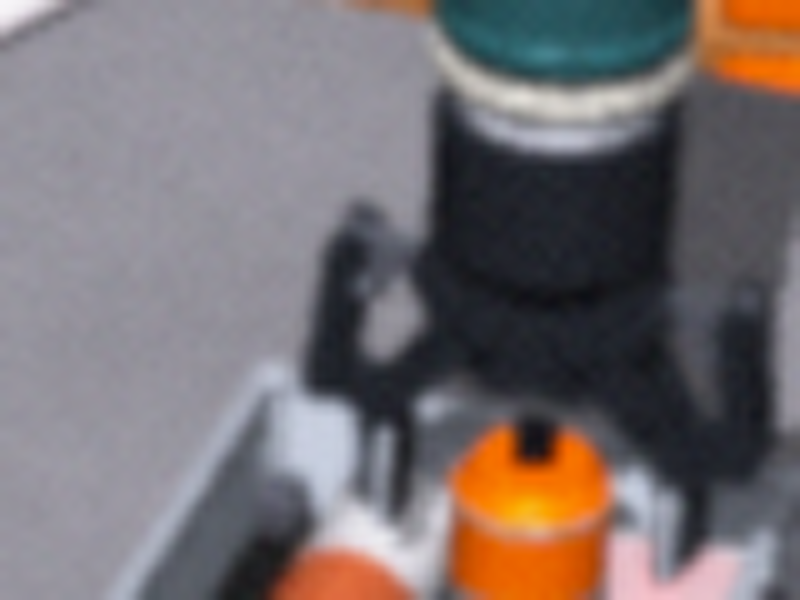

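```bash
python3 -m pendant '[[[0,0,-0.001,0,0],[0.2,0,-0.001,0,0],[1,0,-0.001,0,0],[1,0,-0.001,0,0],[1,0,-0.001,0,0],[1,0,-0.001,0,0],[1,0,-0.001,0,0],[1,0,-0.001,0,0]]]' 35; python3 go.py .4575 .0184 .194 1.3;python3 look.py s16 side 310 115 80 60 10
```

```text
t: 18.17
ee_pos: [0.5035, -0.3908, 0.0839]
orientation: [[0.0, 1.0, 0.02], [-0.001, 0.02, -1.0], [-1.0, 0.0, 0.001]]
wrist_force: [0.4, 0.3, 4.1]
opening: 0.597
t 18.17 pos [ 0.5035 -0.3908  0.0839] jaw 1.12 open 0.597 F [0.3882 0.3229 4.097 ]
shift [-0.1106 -0.0379 -0.4099] |0.426| turn -0.03529676757161702
```

View pics/s16.png

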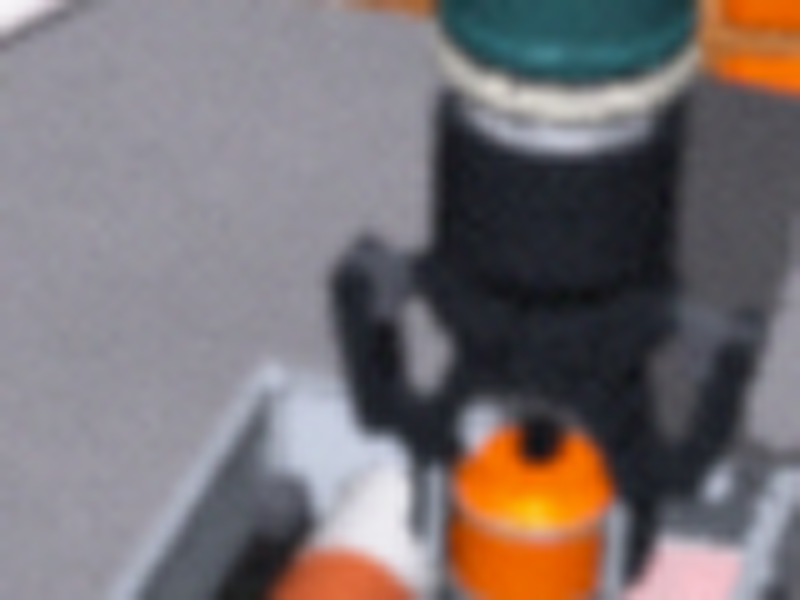

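```bash
python3 -m pendant '[[[1,-0.02,0,0,0],[1,-0.05,0,0,0],[1,-0.085,-0.005,0,0],[1,-0.11,-0.01,-0.01,0],[1,-0.11,-0.02,-0.04,0],[1,-0.11,-0.03,-0.08,0],[1,-0.11,-0.035,-0.12,0],[1,-0.11,-0.038,-0.16,0]]]' 35; python3 go.py .4575 .0184 .10 1.3
```

```text
t: 18.88
ee_pos: [0.4605, -0.2297, 0.1929]
orientation: [[-0.001, 1.0, 0.018], [-0.0, 0.018, -1.0], [-1.0, -0.001, 0.0]]
wrist_force: [1.9, 1.0, -3.6]
opening: 0.599
t 18.88 pos [ 0.4605 -0.2297  0.1929] jaw 1.04 open 0.599 F [ 1.94    0.9641 -3.5509]
shift [ 0.0929  0.0016 -0.2481] |0.265| turn -0.05237435427772748
```

```bash
python3 -m pendant '[[[1,0,0,-0.04,0],[1,0,0,-0.08,0],[1,0,0,-0.12,0],[1,0,0.001,-0.16,0],[1,0,0.001,-0.2,0],[1,0,0.0015,-0.23,0],[1,0.02,0.0015,-0.248,0],[1,0.05,0.0015,-0.248,0]]]' 35;python3 settle.py 8; python3 go.py .4575 .0184 .0825 1.3
```

```text
t: 19.55
ee_pos: [0.4589, 0.0216, 0.1441]
orientation: [[0.004, 1.0, 0.021], [0.001, 0.021, -1.0], [-1.0, 0.004, -0.001]]
wrist_force: [1.4, -0.2, -3.6]
opening: 0.599
[ 8.e-04 -4.e-04 -1.e+00]
t 19.95 pos [0.4585 0.0175 0.1441] jaw 0.97 open 0.595 F [-0.2096  0.219  -3.1311]
shift [ 0.0616 -0.001  -0.0009] |0.062| turn -0.06690274301136252
```

```bash
python3 -m pendant '[[[1,0.02,0,0,0],[1,0.04,0,0,0],[1,0.053,0,0,0],[1,0.059,0,0,0],[1,0.0615,0,0,0],[1,0.0615,0,0,0],[1,0.0615,0,0,0],[1,0.0615,0,0,0]]]' 35;python3 settle.py 5; python3 go.py .4575 .0184 .0815 1.3
```

```text
t: 20.62
ee_pos: [0.4594, 0.0173, 0.0834]
orientation: [[0.003, 1.0, 0.017], [-0.001, 0.017, -1.0], [-1.0, 0.003, 0.001]]
wrist_force: [-0.7, -0.0, -2.9]
opening: 0.599
[ 1.7e-03 -5.0e-04 -1.0e+00]
t 20.87 pos [0.4588 0.0175 0.083 ] jaw 0.97 open 0.595 F [-1.0712  0.0129 -2.4414]
shift [ 0.0014 -0.0013 -0.0009] |0.002| turn -0.06598253248332378
```

```bash
python3 -m pendant '[[[1,0.0018,0,0,0],[1,0.0018,0,0,0],[1,0.0018,0,0,0],[0.2,0.0018,0,0,0],[-0.4,0.0018,0,0,0],[-0.4,0.0018,0,0,0],[-0.4,0.0018,0,0,0],[-0.4,0.0018,0,0,0]]]' 35; python3 go.py .563 -.353 .20 1.3;python3 look.py s17 side 230 180 160 120 5
```

```text
t: 21.53
ee_pos: [0.4589, 0.0175, 0.0811]
orientation: [[0.002, 1.0, 0.017], [-0.001, 0.017, -1.0], [-1.0, 0.002, 0.001]]
wrist_force: [-0.6, -0.7, 0.4]
opening: 0.703
t 21.53 pos [0.4589 0.0175 0.0811] jaw 0.97 open 0.703 F [-0.6072 -0.6825  0.422 ]
shift [-0.1185  0.098   0.3723] |0.403| turn -0.06586799229995066
```

View pics/s17.png

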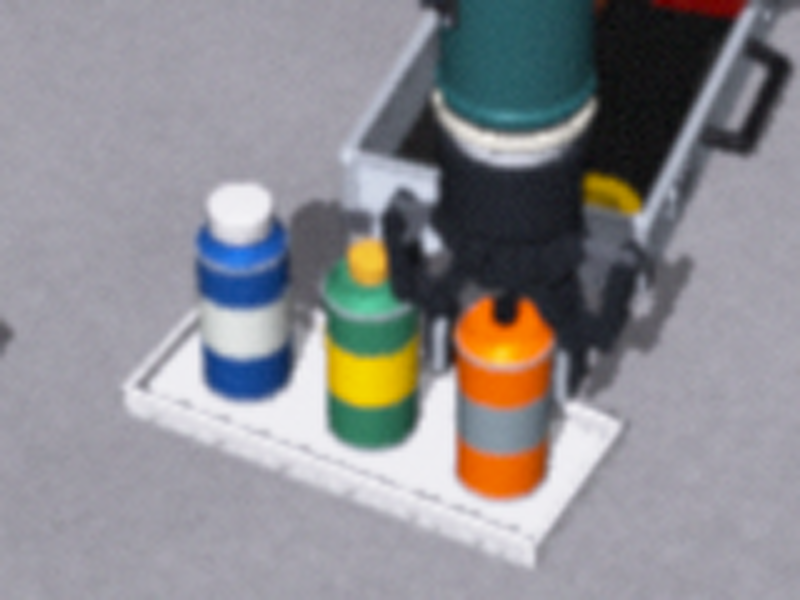

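```bash
python3 -m pendant '[[[-0.4,-0.03,0,0,0],[-0.4,-0.065,0,0,0],[-0.4,-0.1,0,0,0],[-0.5,-0.12,0.007,0.025,0],[-0.5,-0.12,0.016,0.06,0],[-0.5,-0.12,0.026,0.098,0],[-0.5,-0.12,0.036,0.136,0],[-0.5,-0.12,0.046,0.174,0]]]'; python3 go.py .5645 -.351 .12 1.3
```

```text
t: 22.25
ee_pos: [0.5078, -0.1573, 0.2016]
orientation: [[0.002, 1.0, 0.017], [-0.001, 0.017, -1.0], [-1.0, 0.002, 0.001]]
wrist_force: [0.7, 0.7, 0.1]
opening: 0.752
t 22.25 pos [ 0.5078 -0.1573  0.2016] jaw 1.00 open 0.752 F [0.6859 0.7482 0.1199]
shift [0.0818 0.0531 0.1946] |0.218| turn -0.05999102911149197
```

```bash
python3 -m pendant '[[[-0.5,0,0.011,0.04,0],[-0.5,0,0.022,0.08,0],[-0.5,0,0.033,0.12,0],[-0.5,0,0.044,0.16,0],[-0.5,0,0.053,0.1946,0],[-0.5,0.03,0.053,0.1946,0],[-0.5,0.06,0.053,0.1946,0],[-0.5,0.08,0.053,0.1946,0]]]';python3 settle.py 8; python3 go.py .5645 -.351 .031 1.3; python3 look.py s18 side 290 130 100 75 8;python3 look.py t18 top 365 175 185 120 4
```

```text
t: 22.92
ee_pos: [0.5633, -0.3513, 0.119]
orientation: [[0.0, 1.0, 0.016], [0.001, 0.016, -1.0], [-1.0, 0.0, -0.001]]
wrist_force: [-1.2, 0.2, -0.6]
opening: 0.752
[ 0.005  -0.0028 -1.    ]
t 23.32 pos [ 0.5656 -0.3516  0.1239] jaw 1.02 open 0.748 F [ 0.4446 -0.4386 -0.237 ]
shift [ 0.0929 -0.0015 -0.0009] |0.093| turn -0.05535689891062705
```

View pics/s18.png

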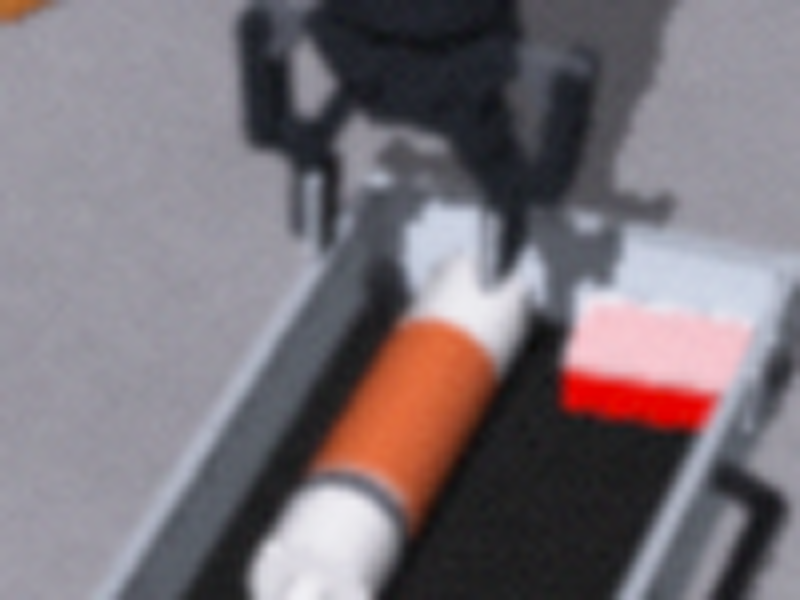

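View pics/t18.png

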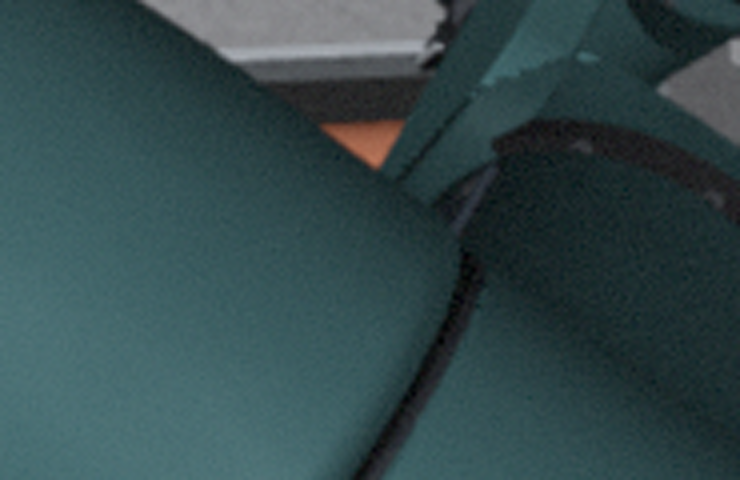

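```bash
cat > cart.py <<'E'
from rig import r
from h import *
import sys
s=cam(r,"side");h=cv2.cvtColor(s["frame"],cv2.COLOR_BGR2HSV)
x0,y0,x1,y1=map(int,sys.argv[1:5])
m=((h[...,0]<14)&(h[...,1]>110)&(h[...,2]>90)).astype(np.uint8)
k=np.zeros_like(m);k[y0:y1,x0:x1]=1;m*=k
n,l,st,ce=cv2.connectedComponentsWithStats(m);i=1+np.argmax(st[1:,4]);print(st[i])
c=max(cv2.findContours((l==i).astype(np.uint8),0,1)[0],key=cv2.contourArea)
rc=cv2.minAreaRect(c);print(rc,ce[i]);b=cv2.boxPoints(rc)
cen=np.array(rc[0]);e=[(b[0]+b[1])/2,(b[1]+b[2])/2,(b[2]+b[3])/2,(b[3]+b[0])/2]
if np.linalg.norm(e[0]-e[2])<np.linalg.norm(e[1]-e[3]): e=e[1:]+e[:1]
A,B=onz(s,*e[0],.034),onz(s,*e[2],.034);print("ends",A,B,"mid",onz(s,*cen,.034),"len",np.linalg.norm(A-B),"dir",np.degrees(np.arctan2(*(A-B)[[1,0]])))
E
python3 cart.py 300 160 360 200
```

```text
[329 170  23  26 305]
((340.9117431640625, 181.1470489501953), (14.74887752532959, 23.666805267333984), 30.963756561279297) [341.1082 180.6623]
ends [ 0.567  -0.4283  0.034 ] [ 0.565  -0.3064  0.034 ] mid [ 0.5659 -0.3659  0.034 ] len 0.12192048652964518 dir -89.05664210885672
```

Run:
```python
from rig import r
from h import *
t=cam(r,"top")
def T(x,y,z): return onz(t,365+(x+.5)/4-.5,175+(y+.5)/4-.5,z)
for z in(.034,.058):
  print(z,[T(u,165,z)[:2] for u in(192,205,297,502,597,605)])
s=cam(r,"side")
for y in(-.2435,-.4585): print(y,[(proj(s,[.5655,y,z])-[290,130]+.5)*8-.5 for z in(.01,.034,.058)])
```

```text
0.034 [array([ 0.5689, -0.2371]), array([ 0.5687, -0.2444]), array([ 0.5676, -0.2961]), array([ 0.5653, -0.4113]), array([ 0.5642, -0.4647]), array([ 0.5641, -0.4692])]
0.058 [array([ 0.5635, -0.2322]), array([ 0.5634, -0.2393]), array([ 0.5624, -0.2899]), array([ 0.56  , -0.4025]), array([ 0.559 , -0.4547]), array([ 0.5589, -0.4591])]
-0.2435 [array([303.2683, 632.1087]), array([304.411 , 582.7194]), array([305.5738, 532.4626])]
-0.4585 [array([484.2908, 342.3349]), array([486.7994, 294.4357]), array([489.3486, 245.7606])]
```

```bash
python3 -m pendant '[[[-0.5,0.03,0,-0.0015,0],[-0.5,0.06,0,-0.0015,0],[-0.5,0.08,0,-0.0015,0],[-0.5,0.09,0,-0.0015,0],[-0.5,0.093,0,-0.0015,0],[-0.5,0.093,0,-0.0015,0],[-0.5,0.093,0,-0.0015,0],[-0.5,0.093,0,-0.0015,0]]]';python3 settle.py 6; python3 go.py .5655 -.350 .031 1.3; python3 look.py s19 side 290 130 100 75 8
```

```text
t: 24.23
ee_pos: [0.5661, -0.3505, 0.0312]
orientation: [[0.005, 1.0, 0.018], [-0.003, 0.018, -1.0], [-1.0, 0.005, 0.003]]
wrist_force: [-0.3, -0.7, 0.4]
opening: 0.748
[ 0.0038 -0.002  -1.    ]
t 24.53 pos [ 0.5652 -0.3499  0.0301] jaw 1.01 open 0.750 F [ 0.8235 -0.3    -0.0938]
shift [-0.0009  0.0003  0.0001] |0.001| turn -0.057719408616152414
```

View pics/s19.png

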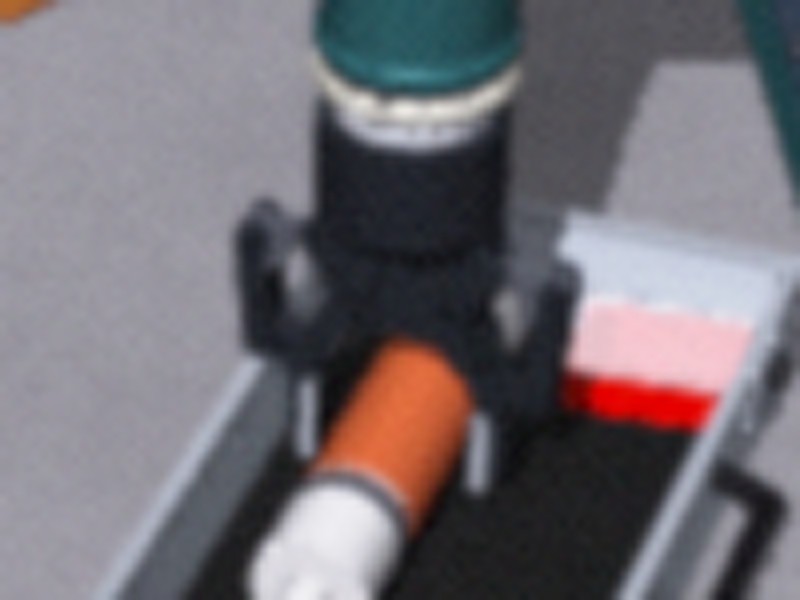

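```bash
python3 -m pendant '[[[0,0,0,0,0],[0.2,0,0,0,0],[0.3,0,0,0,0],[1,0,0,0,0],[1,0,0,0,0],[1,0,0,0,0],[1,0,0,0,0],[1,0,0,0,0]]]' 45; python3 go.py; python3 look.py s20 side 290 130 100 75 8
```

```text
t: 25.25
ee_pos: [0.566, -0.35, 0.0306]
orientation: [[0.005, 1.0, 0.018], [-0.002, 0.018, -1.0], [-1.0, 0.005, 0.002]]
wrist_force: [2.6, 2.1, 5.2]
opening: 0.541
t 25.25 pos [ 0.566  -0.35    0.0306] jaw 1.01 open 0.541 F [2.5922 2.0643 5.1519]
```

View pics/s20.png

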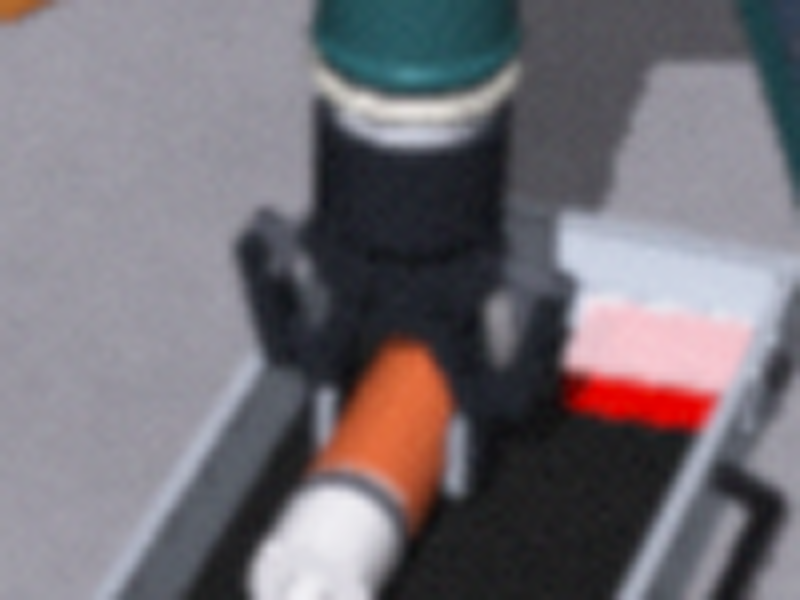

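```bash
python3 -m pendant '[[[1,-0.01,0,0,0],[1,-0.025,0,0,0],[1,-0.05,0,0,0],[1,-0.08,0,0,0],[1,-0.115,0,0,0],[1,-0.15,0,0,0],[1,-0.18,0,0,0],[1,-0.19,0,0,0]]]' 45; python3 settle.py 6; python3 go.py .516 .331 .22 90.2; python3 look.py s21 side 270 70 160 120 5
```

```text
t: 25.97
ee_pos: [0.5659, -0.3508, 0.2253]
orientation: [[0.009, 1.0, 0.017], [-0.006, 0.017, -1.0], [-1.0, 0.009, 0.006]]
wrist_force: [1.4, -1.8, -4.6]
opening: 0.546
[ 5.0e-04  1.1e-03 -1.0e+00]
t 26.27 pos [ 0.5633 -0.3484  0.2173] jaw 1.00 open 0.547 F [-0.6745  0.3245 -3.6919]
shift [-0.002  -0.0354 -0.6801] |0.681| turn -17.839815036771906
```

View pics/s21.png

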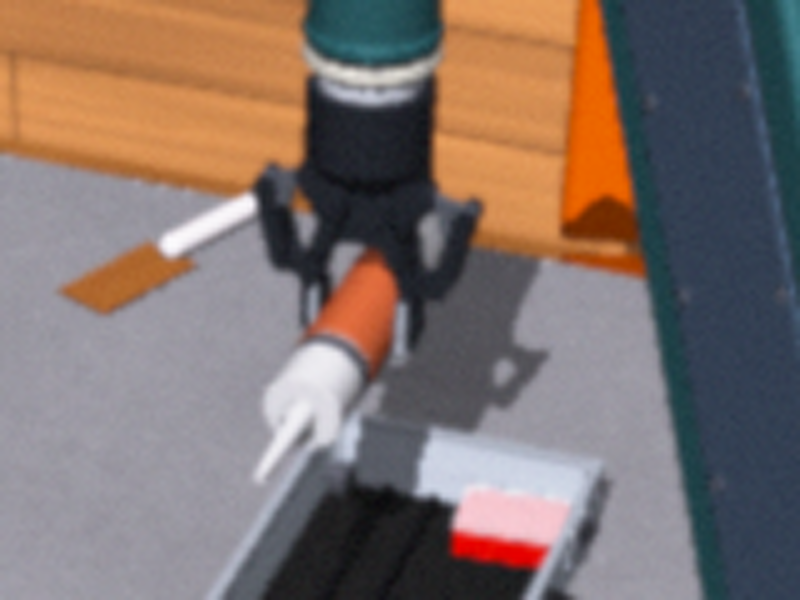

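```bash
python3 -m pendant '[[[1,-0.002,-0.002,-0.015,-0.4],[1,-0.002,-0.004,-0.04,-1.2],[1,-0.002,-0.006,-0.07,-2.2],[1,-0.002,-0.008,-0.105,-3.3],[1,-0.002,-0.01,-0.14,-4.4],[1,-0.002,-0.012,-0.175,-5.5],[1,-0.002,-0.014,-0.21,-6.6],[1,-0.002,-0.016,-0.245,-7.7]]]' 45; python3 go.py .516 .331 .22 90.2
```

```text
t: 26.98
ee_pos: [0.5417, -0.1016, 0.2183]
orientation: [[-0.002, 0.768, 0.64], [0.002, 0.64, -0.768], [-1.0, -0.0, -0.003]]
wrist_force: [0.6, -0.4, -3.3]
opening: 0.549
t 26.98 pos [ 0.5417 -0.1016  0.2183] jaw 39.81 open 0.549 F [ 0.5794 -0.3666 -3.3339]
shift [-0.0008  0.2572 -0.3488] |0.433| turn -10.078727820644552
```

```bash
python3 -m pendant '[[[1,-0.001,0.02,-0.028,-1.2],[1,-0.001,0.041,-0.056,-2.4],[1,-0.001,0.062,-0.084,-3.6],[1,-0.001,0.082,-0.112,-4.8],[1,-0.001,0.103,-0.14,-6],[1,-0.001,0.124,-0.168,-7.2],[1,-0.001,0.145,-0.196,-8.4],[1,-0.001,0.165,-0.224,-9.4]]]' 45; python3 go.py .516 .331 .22 90.2
```

```text
t: 27.65
ee_pos: [0.5236, 0.178, 0.2187]
orientation: [[-0.004, 0.05, 0.999], [0.002, 0.999, -0.05], [-1.0, 0.001, -0.004]]
wrist_force: [0.0, 0.3, -4.5]
opening: 0.545
t 27.65 pos [0.5236 0.178  0.2187] jaw 87.16 open 0.545 F [ 0.001   0.3302 -4.5275]
shift [-0.001   0.1524 -0.0152] |0.153| turn -0.6080343338011716
```

```bash
python3 -m pendant '[[[1,0,0.03,-0.003,-0.2],[1,0,0.065,-0.006,-0.4],[1,0,0.1,-0.007,-0.6],[1,0,0.13,-0.007,-0.6],[1,0,0.1525,-0.007,-0.6],[1,0.03,0.1525,-0.007,-0.6],[1,0.06,0.1525,-0.007,-0.6],[1,0.09,0.1525,-0.007,-0.6]]]' 45; python3 settle.py 8;python3 go.py .516 .331 .12 90.2; python3 look.py s22 side 150 220 200 150 4; python3 look.py t22 top 110 110 200 200 4
```

```text
t: 28.32
ee_pos: [0.5227, 0.3316, 0.1271]
orientation: [[-0.005, -0.005, 1.0], [0.001, 1.0, 0.005], [-1.0, 0.001, -0.005]]
wrist_force: [-0.1, 0.6, -5.4]
opening: 0.552
[-5.0e-04  3.3e-03 -1.0e+00]
t 28.72 pos [0.5253 0.3314 0.1311] jaw 90.15 open 0.545 F [-0.013  -0.1177 -4.2016]
shift [ 0.0111 -0.0004 -0.0092] |0.014| turn -0.009654317224266152
```

View pics/s22.png

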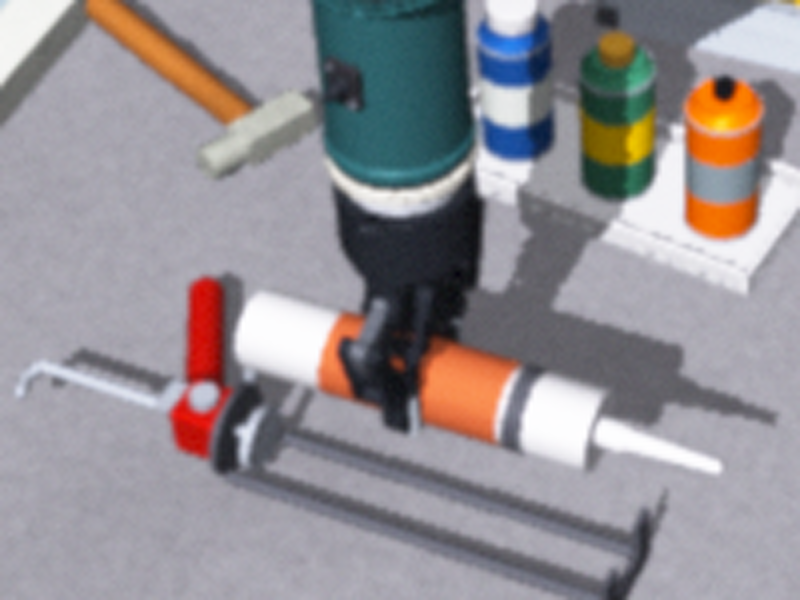

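View pics/t22.png

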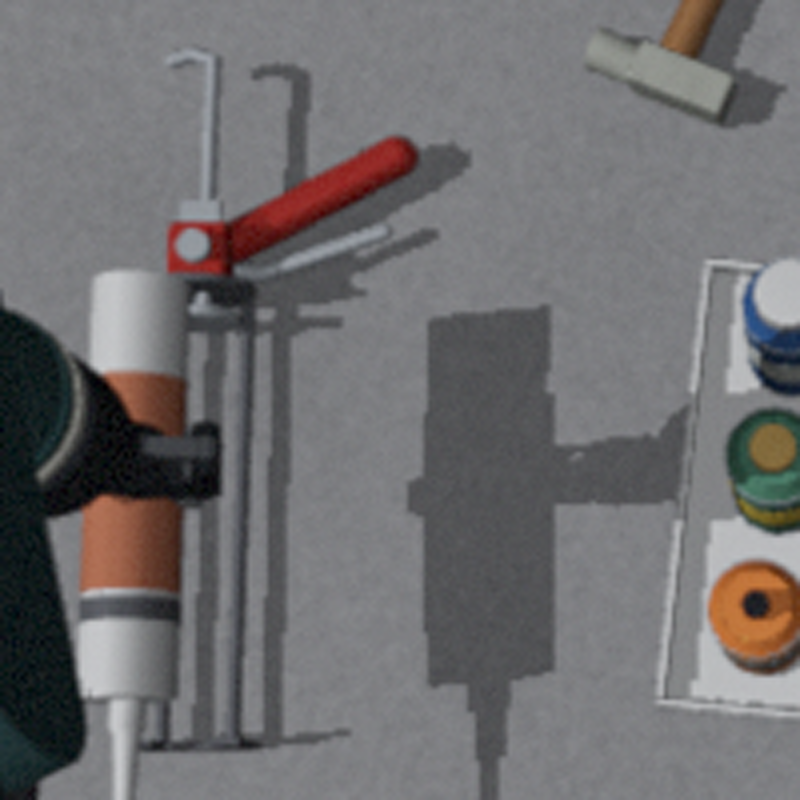

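```bash
python3 - <<'E'
from rig import r
from h import *
t=cam(r,"top");s=cam(r,"side");o=r.get_obs();p=np.array(o["ee_pos"]);print(p)
def T(x,y,z): return onz(t,110+(x+.5)/4-.5,110+(y+.5)/4-.5,z)
def S(x,y,z): return onz(s,150+(x+.5)/4-.5,220+(y+.5)/4-.5,z)
print("rear",T(140,271,.158),"front",T(128,690,.158),T(128,698,.11)," nozzle tip",T(122,800,.134))
print("sides y rear",T(93,280,.134),T(188,280,.134),"front",T(80,690,.134),T(177,690,.134))
print("gun plate",T(200,744,.044),"plunger",T(203,311,.034),T(203,300,.05))
print("bars near rear y",T(188,400,.014)[:2],T(238,400,.014)[:2],"front",T(162,720,.014)[:2],T(229,720,.014)[:2])
print("SIDE tube rear top", S(262,294,.158), "front top",S(605,390,.158),"nozzle tip",S(718,467,.134))
print("SIDE horns", S(664,497,.044),S(628,572,.044), "bars far",S(290,432,.018),S(630,540,.018),"near",S(240,478,.018),S(600,590,.018))
E
python3 look.py s23 side 250 320 80 60 10; python3 look.py t23 top 130 150 60 160 5
```

```text
[0.5244 0.331  0.1301]
rear [0.6319 0.3245 0.158 ] front [0.4205 0.3219 0.158 ] [0.4209 0.3389 0.11  ]  nozzle tip [0.3684 0.3312 0.134 ]
sides y rear [0.6352 0.3572 0.134 ] [0.6342 0.3082 0.134 ] front [0.4232 0.3544 0.134 ] [0.4222 0.3061 0.134 ]
gun plate [0.4011 0.3226 0.044 ] plunger [0.6469 0.3325 0.034 ] [0.6486 0.3275 0.05  ]
bars near rear y [0.6001 0.3458] [0.5995 0.3171] front [0.4169 0.3538] [0.4161 0.3164]
SIDE tube rear top [0.6262 0.3285 0.158 ] front top [0.4162 0.3226 0.158 ] nozzle tip [0.3462 0.3313 0.134 ]
SIDE horns [0.3925 0.2932 0.044 ] [0.3915 0.3512 0.044 ] bars far [0.6328 0.3121 0.018 ] [0.4069 0.3109 0.018 ] near [0.6433 0.3555 0.018 ] [0.4093 0.3507 0.018 ]
```

View pics/s23.png

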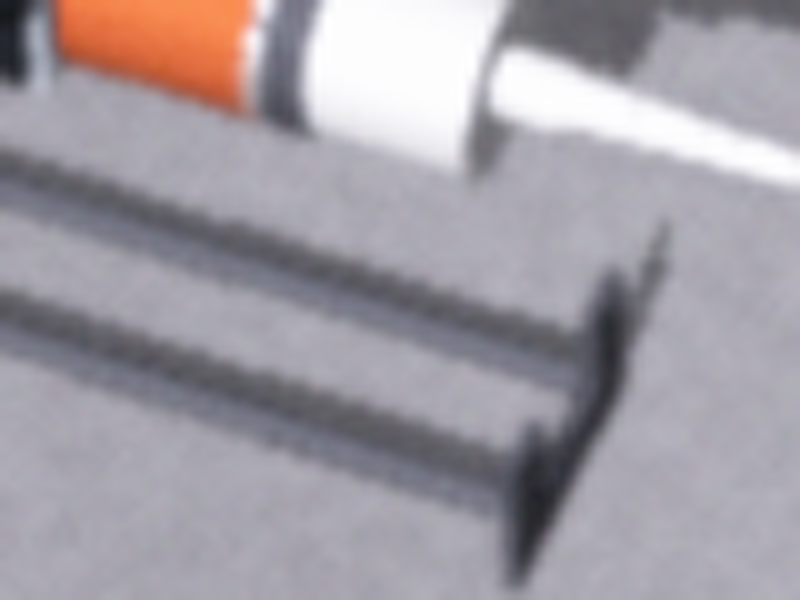

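View pics/t23.png

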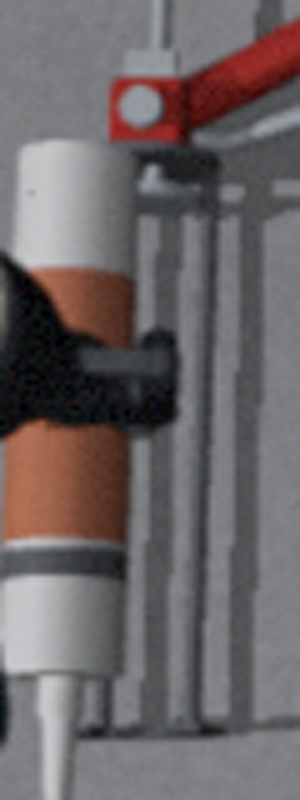

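Run:
```python
from rig import r
from h import *
t=cam(r,"top");s=cam(r,"side");o=r.get_obs();p=np.array(o["ee_pos"]);print(p)
def T(x,y,z): return onz(t,130+(x+.5)/5-.5,150+(y+.5)/5-.5,z)
def S(x,y,z): return onz(s,250+(x+.5)/10-.5,320+(y+.5)/10-.5,z)
print("plunger top/bot",T(175,186,.056),T(175,212,.012))
print("plate top edge",T(150,733,.044),T(150,738,.0))
print("side horn tops R",S(612,270,.044),"L",S(535,422,.044),"foot L corner",S(515,585,0.0),"R foot hidden")
print("side bars end far", S(585,350,.018),"near",S(510,470,.018), S(505,500,.006))
print("tube front face top",S(510,0,.158),"bottom",S(478,180,.110))
print("notch? inner edges L", S(552,440,.044),"R",S(588,318,.044))
```

```text
[0.5238 0.3308 0.1292]
plunger top/bot [0.6416 0.316  0.056 ] [0.6421 0.3295 0.012 ]
plate top edge [0.3999 0.3226 0.044 ] [0.4005 0.3366 0.    ]
side horn tops R [0.4001 0.3048 0.044 ] L [0.4   0.352 0.044] foot L corner [0.3997 0.3656 0.    ] R foot hidden
side bars end far [0.4049 0.3098 0.018 ] near [0.4079 0.3484 0.018 ] [0.4093 0.3485 0.006 ]
tube front face top [0.4142 0.3293 0.158 ] bottom [0.4172 0.3419 0.11  ]
notch? inner edges L [0.3944 0.3552 0.044 ] R [0.4    0.3199 0.044 ]
```

```bash
python3 settle.py 3; python3 go.py .5195 .3305 .075 90
```

```text
[-0.004   0.0015 -1.    ]
t 29.27 pos [0.5237 0.3308 0.1289] jaw 90.16 open 0.547 F [-0.3095  0.0594 -4.1501]
shift [ 0.0539 -0.0003 -0.004 ] |0.054| turn 0.032249018043359
```

```bash
python3 -m pendant '[[[1,0.01,0,-0.004,0.05],[1,0.025,0,-0.004,0.05],[1,0.04,0,-0.004,0.05],[1,0.05,0,-0.004,0.05],[1,0.054,0,-0.004,0.05],[1,0.054,0,-0.004,0.05],[1,0.054,0,-0.004,0.05],[1,0.054,0,-0.004,0.05]]]' 45; python3 settle.py 8;python3 go.py .5195 .3305 .031 90; python3 look.py s24 side 180 270 160 120 5; python3 look.py t24 top 110 150 90 160 5
```

```text
t: 29.93
ee_pos: [0.5201, 0.3312, 0.0756]
orientation: [[-0.003, 0.002, 1.0], [0.002, 1.0, -0.002], [-1.0, 0.002, -0.003]]
wrist_force: [0.4, -0.7, -4.6]
opening: 0.549
[-0.0037  0.0017 -1.    ]
t 30.33 pos [0.5196 0.3309 0.0752] jaw 89.91 open 0.548 F [-0.3838 -0.12   -3.7107]
shift [ 0.0442 -0.0005  0.    ] |0.044| turn -0.01893890790465491
```

View pics/s24.png

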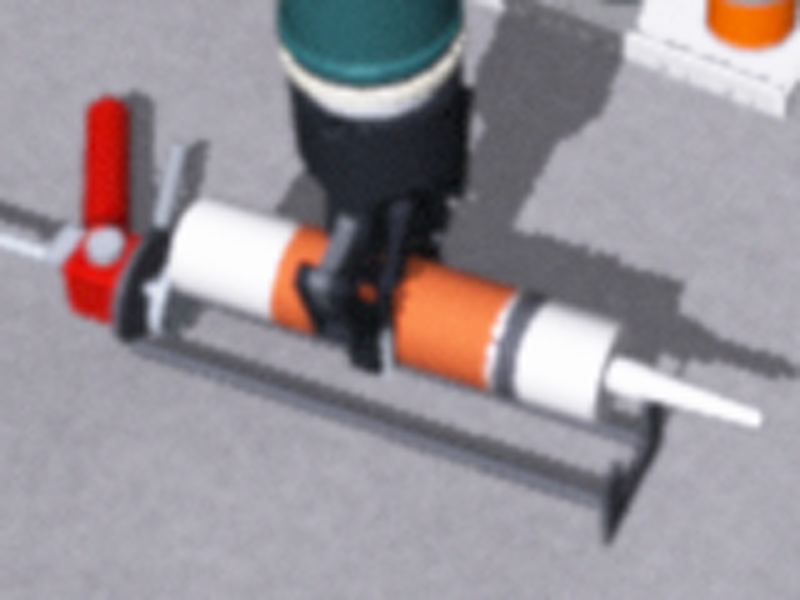

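View pics/t24.png

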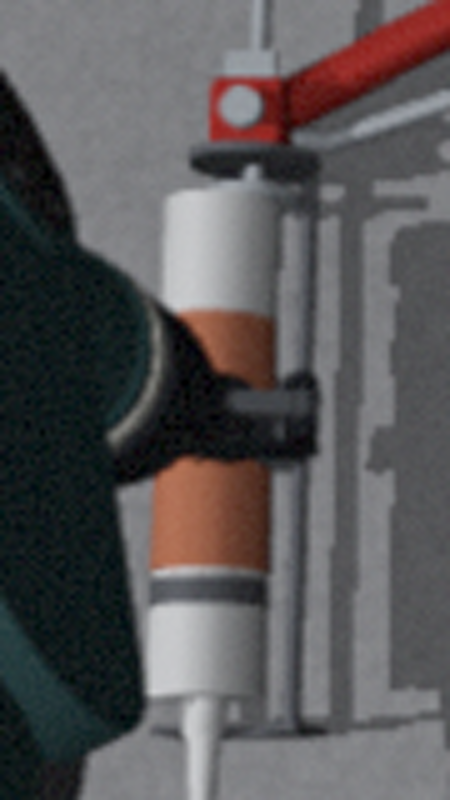

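Run:
```python
from rig import r
from h import *
t=cam(r,"top");s=cam(r,"side");o=r.get_obs();p=np.array(o["ee_pos"]);print(p)
def T(x,y,z): return onz(t,110+(x+.5)/5-.5,150+(y+.5)/5-.5,z)
def S(x,y,z): return onz(s,180+(x+.5)/5-.5,270+(y+.5)/5-.5,z)
print("rear",T(220,188,.102),"front",T(205,697,.054),T(205,692,.102))
print("y rear",T(164,220,.078),T(277,220,.078),"front",T(147,670,.078),T(262,670,.078))
print("nozzle root",T(202,705,.078), "tip",S(757,418,.078),"S root",S(612,375,.078))
print("side tube bottom edge of front face",S(598,418,.054),"top of front",S(620,325,.102),"rear top",S(195,202,.102))
# predicted placement in side for nominal: seat (.519,.330)
print("plate side", S(625,460,.044), S(655,400,.044))
```

```text
[0.5195 0.3309 0.0749]
rear [0.6276 0.3247 0.102 ] front [0.4151 0.3393 0.054 ] [0.4133 0.323  0.102 ]
y rear [0.6207 0.3567 0.078 ] [0.6197 0.3076 0.078 ] front [0.425 0.356 0.078] [0.424  0.3075 0.078 ]
nozzle root [0.4098 0.3322 0.078 ] tip [0.3407 0.3308 0.078 ] S root [0.4103 0.3325 0.078 ]
side tube bottom edge of front face [0.4144 0.34   0.054 ] top of front [0.4102 0.3227 0.102 ] rear top [0.6239 0.3283 0.102 ]
plate side [0.3969 0.3502 0.044 ] [0.3971 0.3132 0.044 ]
```

```bash
python3 -m pendant '[[[1,0.008,-0.001,0,0],[1,0.016,-0.001,0,0],[1,0.024,-0.001,0,0],[1,0.032,-0.001,0,0],[1,0.038,-0.001,0,0],[1,0.04,-0.001,0,0],[1,0.04,-0.001,0,0],[1,0.04,-0.001,0,0]]]' 45; python3 settle.py 8;python3 go.py .5195 .3300 .031 90; python3 look.py s25 side 180 270 160 120 5; python3 look.py t25 top 110 150 90 160 5
```

```text
t: 31.2
ee_pos: [0.5194, 0.3299, 0.0348]
orientation: [[-0.004, 0.001, 1.0], [0.001, 1.0, -0.001], [-1.0, 0.001, -0.004]]
wrist_force: [0.4, -1.3, -4.0]
opening: 0.55
[-0.0038  0.0017 -1.    ]
t 31.60 pos [0.5195 0.3299 0.0351] jaw 89.91 open 0.547 F [-0.0614 -0.0214 -4.5674]
shift [0.0041 0.     0.0001] |0.004| turn -0.01843134810428069
```

View pics/s25.png

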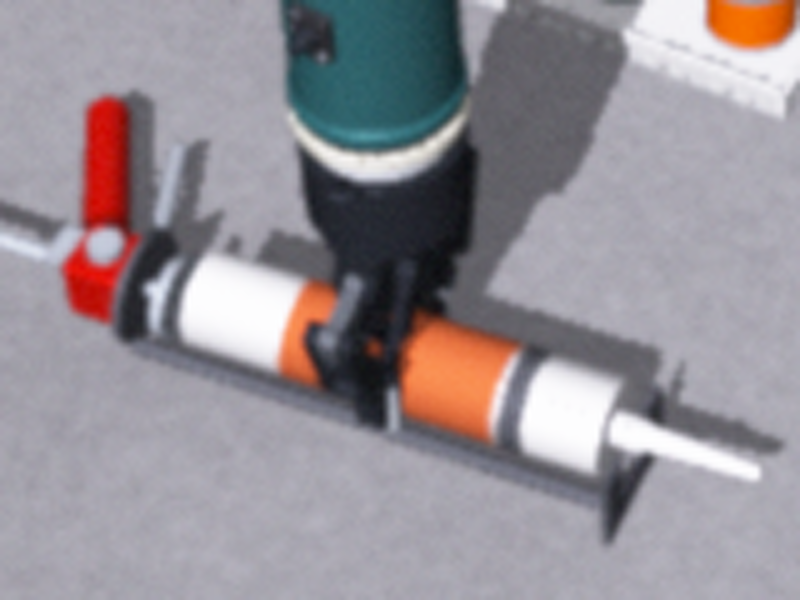

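View pics/t25.png

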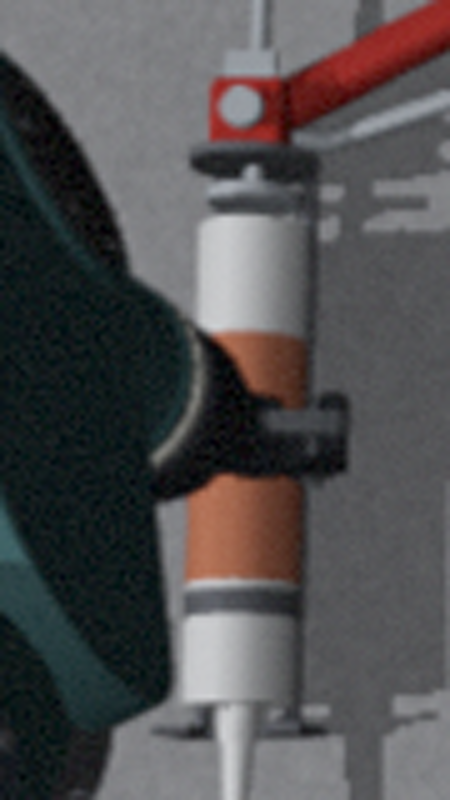

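```bash
python3 -m pendant '[[[1,0.001,0,0,0],[1,0.002,0,0,0],[1,0.003,0,0,0],[1,0.004,0,0,0],[1,0.004,0,0,0],[1,0.004,0,0,0],[1,0.004,0,0,0],[1,0.004,0,0,0]]]' 45; python3 settle.py 4;python3 go.py .5195 .3300 .0305 90
```

```text
t: 32.37
ee_pos: [0.5201, 0.3312, 0.0327]
orientation: [[-0.002, 0.002, 1.0], [0.004, 1.0, -0.002], [-1.0, 0.004, -0.002]]
wrist_force: [-2.6, 2.8, 8.3]
opening: 0.545
[-0.002   0.0038 -1.    ]
t 32.57 pos [0.5201 0.3312 0.0327] jaw 89.89 open 0.547 F [-2.4862  2.9885  8.4736]
shift [ 0.0022 -0.0012 -0.0006] |0.003| turn -0.02234559913185876
```

```bash
python3 -m pendant '[[[1,0,0.001,0.0,0],[1,0,0.001,0,0],[1,0,0.001,0,0],[1,0.0005,0.001,0,0],[1,0.001,0.001,0,0],[1,0.001,0.001,0,0],[1,0.001,0.001,0,0],[1,0.001,0.001,0,0]]]' 45; python3 settle.py 4;python3 go.py .5195 .3300 .0305 90; python3 look.py s26 side 200 310 120 90 6
```

```text
t: 33.23
ee_pos: [0.5201, 0.3324, 0.0317]
orientation: [[-0.002, 0.002, 1.0], [0.004, 1.0, -0.002], [-1.0, 0.004, -0.002]]
wrist_force: [-0.2, 2.0, -0.3]
opening: 0.546
[-0.0019  0.004  -1.    ]
t 33.43 pos [0.5201 0.3324 0.0317] jaw 89.88 open 0.547 F [-1.2927  2.3578  0.1592]
shift [ 0.0012 -0.0024 -0.0006] |0.003| turn -0.023704584356170243
```

View pics/s26.png

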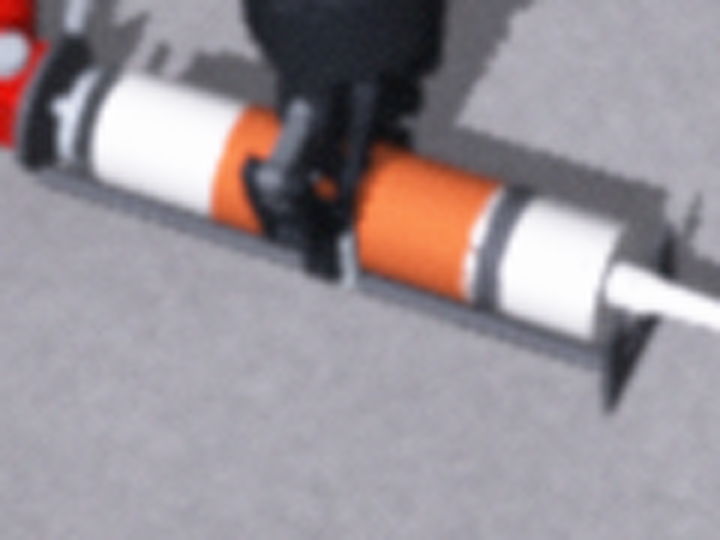

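```bash
python3 -m pendant '[[[1,0,0.001,0.0,0],[1,0,0.001,0,0],[1,0,0.001,0,0],[1,0.0005,0.001,0,0],[1,0.001,0.001,0,0],[1,0.001,0.001,0,0],[1,0.001,0.001,0,0],[1,0.001,0.001,0,0]]]' 45; python3 settle.py 4;python3 go.py .5195 .3300 .0305 90
```

```text
t: 34.15
ee_pos: [0.52, 0.3331, 0.0312]
orientation: [[-0.002, 0.002, 1.0], [0.004, 1.0, -0.002], [-1.0, 0.004, -0.002]]
wrist_force: [-2.8, -2.3, 5.7]
opening: 0.543
[-0.0021  0.0039 -1.    ]
t 34.35 pos [0.52   0.3331 0.0312] jaw 89.85 open 0.548 F [-1.9783 -1.4637  6.2684]
shift [ 0.0007 -0.0031 -0.0005] |0.003| turn -0.02917407232259279
```

```bash
python3 -m pendant '[[[0.2,0,0,0,0],[0.0,0,0,0,0],[-0.2,0,0,0,0],[-0.3,0,0,0,0],[-0.5,0,0,0,0],[-0.5,0,0,0,0],[-0.5,0,0,0,0],[-0.5,0,0,0,0]]]' 35; python3 go.py; python3 look.py s27 side 180 270 160 120 5
```

```text
t: 35.02
ee_pos: [0.5201, 0.3332, 0.0312]
orientation: [[-0.002, 0.002, 1.0], [0.004, 1.0, -0.002], [-1.0, 0.004, -0.002]]
wrist_force: [-0.5, -0.8, -0.5]
opening: 0.75
t 35.02 pos [0.5201 0.3332 0.0312] jaw 89.87 open 0.750 F [-0.5315 -0.771  -0.4609]
```

View pics/s27.png

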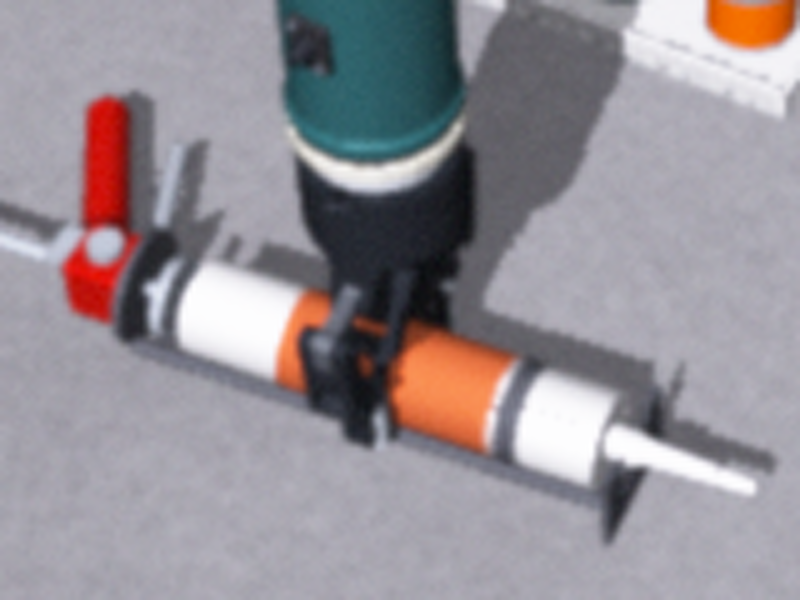

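```bash
python3 -m pendant '[[[-0.5,-0.01,0,0,0],[-0.5,-0.03,0,0,0],[-0.5,-0.06,0,0,0],[-0.5,-0.095,0,0,0],[-0.5,-0.13,0,0,0],[-0.5,-0.16,0,0,0],[-0.5,-0.17,0,0,0]]]' 35; python3 settle.py 4; python3 go.py .4589 .0175 .20 1.0; python3 look.py s28 side 180 270 160 120 5;python3 look.py t28 top 110 150 90 160 5
```

```text
t: 35.65
ee_pos: [0.5228, 0.3338, 0.2074]
orientation: [[0.006, 0.002, 1.0], [0.008, 1.0, -0.002], [-1.0, 0.008, 0.006]]
wrist_force: [0.6, 0.2, 0.3]
opening: 0.749
[-0.0029  0.0034 -1.    ]
t 35.85 pos [0.5197 0.3322 0.2005] jaw 89.86 open 0.747 F [ 0.4543 -0.2193 -0.7009]
shift [-0.0004 -0.3148 -0.06  ] |0.320| turn 17.772509591234137
```

View pics/s28.png

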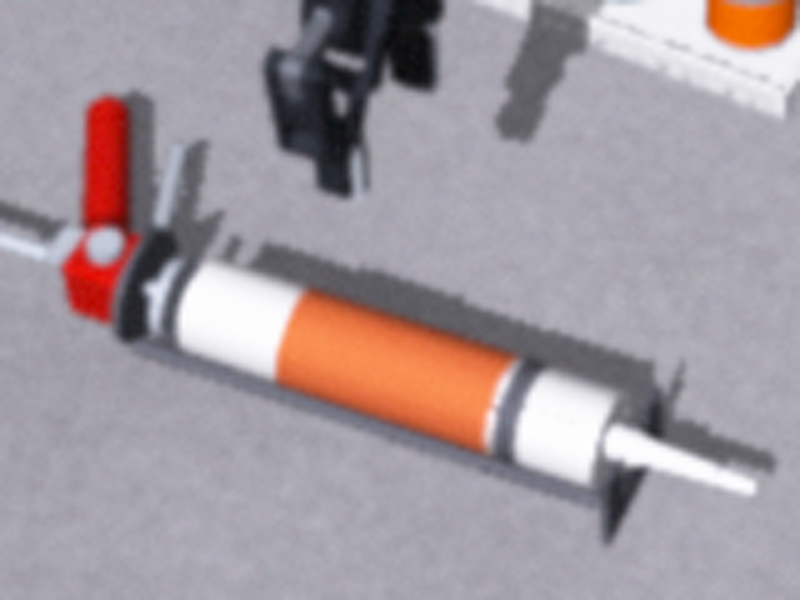

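View pics/t28.png

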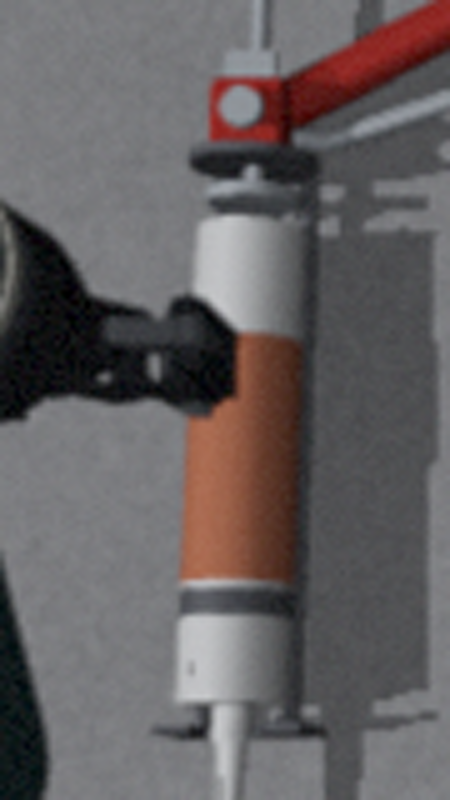

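```bash
python3 -m pendant '[[[-0.5,0,-0.02,-0.004,1.2],[-0.5,0,-0.043,-0.008,2.4],[-0.5,0,-0.066,-0.012,3.6],[-0.5,0,-0.088,-0.016,4.8],[-0.5,0,-0.11,-0.02,6],[-0.5,0,-0.132,-0.024,7.2],[-0.5,0,-0.154,-0.028,8.4],[-0.5,0,-0.176,-0.032,9.6]]]'; python3 go.py .4589 .0175 .20 1.0
```

```text
t: 36.62
ee_pos: [0.485, 0.1547, 0.197]
orientation: [[-0.009, 0.748, 0.664], [0.002, 0.664, -0.748], [-1.0, -0.006, -0.007]]
wrist_force: [1.0, -0.2, 0.8]
opening: 0.75
t 36.62 pos [0.485  0.1547 0.197 ] jaw 41.57 open 0.750 F [ 0.9603 -0.1652  0.7737]
shift [-0.003  -0.1106  0.0853] |0.140| turn 8.114682850287315
```

```bash
python3 -m pendant '[[[-0.4,-0.003,-0.02,0.015,1.2],[-0.4,-0.003,-0.04,0.03,2.4],[-0.4,-0.003,-0.06,0.045,3.6],[-0.4,-0.003,-0.08,0.06,4.8],[-0.4,-0.003,-0.1,0.075,6],[-0.4,-0.003,-0.11,0.085,7.2],[-0.4,-0.003,-0.1106,0.0853,8.1],[-0.4,-0.003,-0.1106,0.0853,8.1]]]'; python3 settle.py 10; python3 go.py .4589 .0175 .0811 1.0
```

```text
t: 37.28
ee_pos: [0.4576, 0.0167, 0.1985]
orientation: [[-0.013, 1.0, 0.014], [0.002, 0.014, -1.0], [-1.0, -0.013, -0.002]]
wrist_force: [-0.1, -0.6, 0.3]
opening: 0.703
[-0.0092  0.0015 -1.    ]
t 37.78 pos [0.4589 0.0178 0.2   ] jaw 1.13 open 0.698 F [ 0.2691  0.1758 -0.1789]
shift [0.1189 0.0011 0.0005] |0.119| turn 0.026787041373063848
```

```bash
python3 -m pendant '[[[-0.4,0.03,0.0003,0.0,0],[-0.4,0.06,0.0005,0,0],[-0.4,0.06,0.0005,0.0003,0],[-0.4,0.06,0.0005,0.0003,0]]]'; python3 settle.py 8; python3 go.py .4589 .0175 .0811 1.0;python3 look.py s29 side 300 200 80 60 10
```

```text
t: 38.12
ee_pos: [0.4575, 0.0178, 0.1393]
orientation: [[-0.013, 1.0, 0.02], [0.002, 0.02, -1.0], [-1.0, -0.013, -0.002]]
wrist_force: [0.2, -0.3, 0.2]
opening: 0.7
[-0.0074  0.0013 -1.    ]
t 38.52 pos [0.4595 0.0175 0.1409] jaw 1.14 open 0.699 F [ 0.801  -0.0042  0.2377]
shift [ 0.0598 -0.0002  0.0001] |0.060| turn 0.027032636152276978
```

View pics/s29.png

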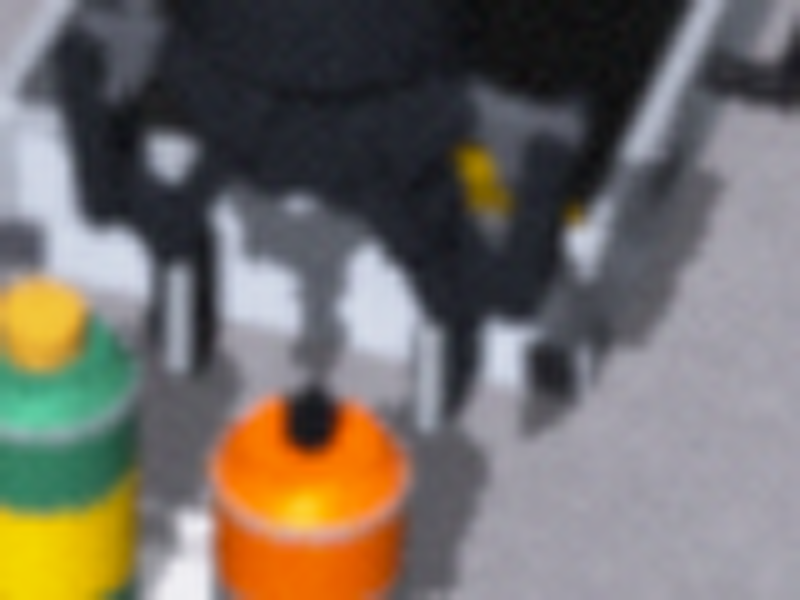

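```bash
python3 -m pendant '[[[-0.4,0.02,0,0,0],[-0.4,0.04,0,0,0],[-0.4,0.053,0,0,0],[-0.4,0.059,0,0,0],[-0.4,0.0597,0,0,0],[-0.4,0.0597,0,0,0],[-0.4,0.0597,0,0,0],[-0.4,0.0597,0,0,0]]]'; python3 settle.py 6; python3 go.py .4589 .0175 .0811 1.0
```

```text
t: 39.23
ee_pos: [0.4596, 0.0175, 0.0818]
orientation: [[-0.006, 1.0, 0.02], [0.001, 0.02, -1.0], [-1.0, -0.006, -0.001]]
wrist_force: [0.4, -0.9, 0.5]
opening: 0.696
[-0.0073  0.0013 -1.    ]
t 39.53 pos [0.459  0.0176 0.0813] jaw 1.13 open 0.703 F [-0.8831 -0.296   0.0024]
shift [ 0.0002 -0.0001  0.0001] |0.000| turn 0.02676980154569102
```

```bash
python3 -m pendant '[[[0,0,0,0,0],[0.2,0,0,0,0],[1,0,0,0,0],[1,0,0,0,0],[1,0,0,0,0],[1,0,0,0,0],[1,0,0,0,0]]]' 35; python3 go.py .5035 -.3908 .195 1.12
python3 -m pendant '[[[1,-0.02,0,0,0],[1,-0.05,0,0,0],[1,-0.085,0,0,0],[1,-0.114,0.001,0.01,0],[1,-0.114,0.003,0.035,0],[1,-0.114,0.006,0.07,0],[1,-0.114,0.01,0.11,0],[1,-0.114,0.015,0.15,0]]]' 35;python3 go.py .5035 -.3908 .195 1.12
```

```text
t: 40.12
ee_pos: [0.4593, 0.0176, 0.0816]
orientation: [[-0.007, 1.0, 0.02], [0.001, 0.02, -1.0], [-1.0, -0.007, -0.001]]
wrist_force: [0.4, -0.1, 6.9]
opening: 0.594
t 40.12 pos [0.4593 0.0176 0.0816] jaw 1.14 open 0.594 F [ 0.4022 -0.148   6.9205]
shift [-0.1142  0.0353  0.409 ] |0.426| turn 0.0030219674617743665
t: 40.78
ee_pos: [0.4771, -0.1331, 0.195]
orientation: [[-0.008, 1.0, 0.021], [0.002, 0.021, -1.0], [-1.0, -0.008, -0.002]]
wrist_force: [1.3, -0.4, -3.8]
opening: 0.598
t 40.78 pos [ 0.4771 -0.1331  0.195 ] jaw 1.22 open 0.598 F [ 1.3185 -0.3732 -3.8228]
shift [-0.0007  0.0209  0.2583] |0.259| turn 0.019661094441247685
```

```bash
python3 -m pendant '[[[1,0,0.003,0.038,0],[1,0,0.006,0.076,0],[1,0,0.009,0.114,0],[1,0,0.012,0.152,0],[1,0,0.016,0.19,0],[1,0,0.019,0.225,0],[1,0,0.021,0.25,0],[1,0,0.021,0.2583,0]]]' 35; python3 settle.py 10; python3 go.py .5035 -.3908 .084 1.12
```

```text
t: 41.45
ee_pos: [0.5035, -0.3952, 0.1932]
orientation: [[-0.008, 1.0, 0.019], [0.0, 0.019, -1.0], [-1.0, -0.008, -0.0]]
wrist_force: [0.5, -0.1, -2.3]
opening: 0.599
[-0.0077  0.0019 -1.    ]
t 41.95 pos [ 0.5037 -0.3897  0.1945] jaw 1.28 open 0.593 F [-0.3262  0.3091 -2.6285]
shift [0.1105 0.0006 0.0013] |0.111| turn 0.03290744515993875
```

```bash
python3 -m pendant '[[[1,0.02,0,0.0013,0],[1,0.045,0,0.0013,0],[1,0.07,0.0003,0.0013,0],[1,0.09,0.0005,0.0013,0],[1,0.1,0.0006,0.0013,0],[1,0.104,0.0006,0.0013,0],[1,0.104,0.0006,0.0013,0],[1,0.104,0.0006,0.0013,0]]]' 35; python3 settle.py 8; python3 go.py .5035 -.3908 .084 1.12
```

```text
t: 42.62
ee_pos: [0.5042, -0.3913, 0.0915]
orientation: [[-0.007, 1.0, 0.023], [0.001, 0.023, -1.0], [-1.0, -0.007, -0.001]]
wrist_force: [-0.1, -0.1, -2.1]
opening: 0.6
[-0.0072  0.0014 -1.    ]
t 43.02 pos [ 0.5037 -0.391   0.091 ] jaw 1.28 open 0.597 F [-0.5626  0.2519 -3.0797]
shift [ 0.007  -0.0002 -0.0002] |0.007| turn 0.032340787974495425
```

```bash
python3 -m pendant '[[[1,0.002,0,0,0],[1,0.004,0,0,0],[1,0.006,0,0,0],[1,0.0075,0,0,0],[1,0.0075,0,0,0],[1,0.0075,0,0,0],[1,0.0075,0,0,0]]]' 35; python3 settle.py 4; python3 go.py .5035 -.3908 .084 1.12
```

```text
t: 43.6
ee_pos: [0.5036, -0.391, 0.0836]
orientation: [[-0.007, 1.0, 0.022], [0.001, 0.022, -1.0], [-1.0, -0.007, -0.002]]
wrist_force: [-1.3, 0.4, 1.4]
opening: 0.595
[-0.0073  0.0014 -1.    ]
t 43.80 pos [ 0.5036 -0.391   0.0836] jaw 1.28 open 0.604 F [-1.0656  1.4023  2.2896]
shift [-0.0004 -0.0001 -0.0002] |0.000| turn 0.03283930100771846
```

Touched down (+2 N). Release and rise, heading to the green can.

```bash
python3 -m pendant '[[[0.2,0,0,0,0],[-0.1,0,0,0,0],[-0.4,0,0,0,0],[-0.4,0,0,0,0],[-0.4,0,0,0,0],[-0.4,-0.02,0,0,0],[-0.4,-0.05,0,0,0],[-0.4,-0.085,0,0,0]]]' 35; python3 go.py .5399 .0084 .2 1.05; python3 look.py s30 side 300 100 120 90 6
```

```text
t: 44.47
ee_pos: [0.5031, -0.3901, 0.1675]
orientation: [[-0.01, 1.0, 0.022], [0.004, 0.022, -1.0], [-1.0, -0.01, -0.005]]
wrist_force: [1.0, -0.7, -0.3]
opening: 0.698
t 44.47 pos [ 0.5031 -0.3901  0.1675] jaw 1.28 open 0.698 F [ 1.0385 -0.7456 -0.2639]
shift [-0.0311  0.0454 -0.3977] |0.401| turn 0.046272602764921844
```

View pics/s30.png

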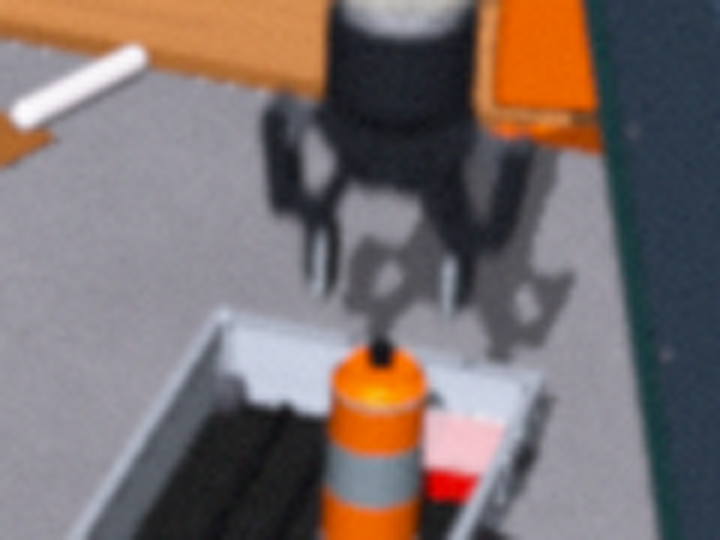

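```bash
python3 -m pendant '[[[-0.4,-0.031,0.002,-0.02,0],[-0.4,-0.031,0.006,-0.055,0],[-0.4,-0.031,0.011,-0.093,0],[-0.4,-0.031,0.015,-0.131,0],[-0.4,-0.031,0.019,-0.169,0],[-0.4,-0.031,0.024,-0.207,0],[-0.4,-0.031,0.028,-0.245,0],[-0.4,-0.031,0.032,-0.283,0]]]'; python3 go.py .5399 .0084 .2 1.05
```

```text
t: 45.18
ee_pos: [0.5326, -0.108, 0.2061]
orientation: [[0.0, 1.0, 0.022], [-0.005, 0.022, -1.0], [-1.0, 0.0, 0.005]]
wrist_force: [0.7, 0.4, -0.5]
opening: 0.698
t 45.18 pos [ 0.5326 -0.108   0.2061] jaw 1.27 open 0.698 F [ 0.6514  0.4122 -0.5087]
shift [ 0.0056  0.0098 -0.1162] |0.117| turn 0.04493900575581673
```

```bash
python3 -m pendant '[[[-0.4,0.006,0.003,-0.035,0],[-0.4,0.006,0.006,-0.07,0],[-0.4,0.006,0.008,-0.1,0],[-0.4,0.006,0.0098,-0.116,0],[-0.4,0.02,0.0098,-0.116,0.04],[-0.4,0.045,0.0098,-0.116,0.04],[-0.4,0.06,0.0098,-0.116,0.04]]]'; python3 settle.py 10; python3 go.py .5399 .0084 .0813 1.05;python3 look.py s31 side 270 190 80 60 10
```

```text
t: 45.77
ee_pos: [0.5398, 0.0087, 0.1445]
orientation: [[0.001, 1.0, 0.02], [-0.005, 0.02, -1.0], [-1.0, 0.001, 0.005]]
wrist_force: [-1.2, -0.3, -1.8]
opening: 0.701
[ 0.0019 -0.0051 -1.    ]
t 46.27 pos [0.5405 0.0077 0.1465] jaw 1.06 open 0.698 F [ 0.1307  0.0643 -0.3446]
shift [ 0.0652 -0.0007 -0.001 ] |0.065| turn 0.0023045356343346147
```

View pics/s31.png

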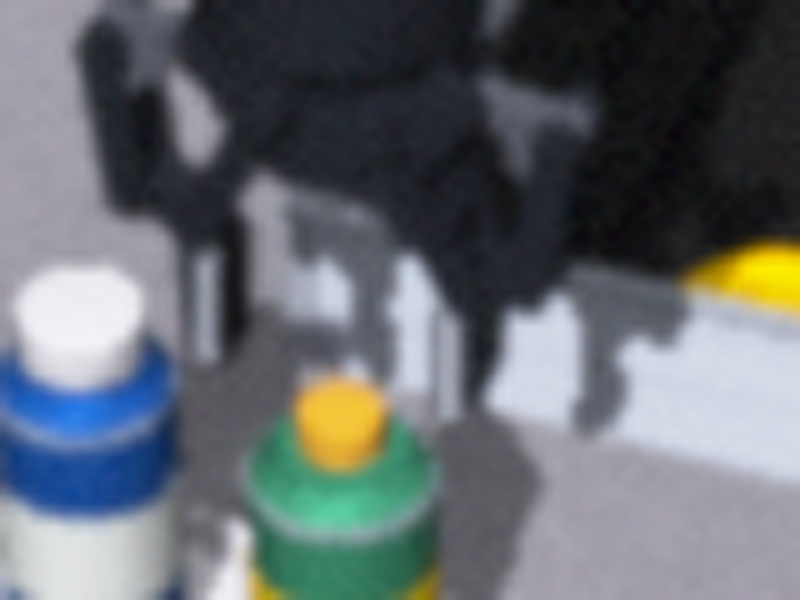

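```bash
python3 -m pendant '[[[-0.4,0.02,-0.0007,-0.001,0],[-0.4,0.04,-0.0007,-0.001,0],[-0.4,0.057,-0.0007,-0.001,0],[-0.4,0.064,-0.0007,-0.001,0],[-0.4,0.065,-0.0007,-0.001,0],[-0.4,0.065,-0.0007,-0.001,0],[-0.4,0.065,-0.0007,-0.001,0],[-0.4,0.065,-0.0007,-0.001,0]]]'; python3 settle.py 6; python3 go.py .5399 .0084 .0813 1.05
```

```text
t: 46.98
ee_pos: [0.5406, 0.0083, 0.0823]
orientation: [[0.003, 1.0, 0.019], [-0.005, 0.019, -1.0], [-1.0, 0.003, 0.005]]
wrist_force: [-0.5, -0.1, -0.7]
opening: 0.699
[ 0.0023 -0.0052 -1.    ]
t 47.28 pos [0.54   0.0084 0.0817] jaw 1.06 open 0.700 F [ 0.164  -0.3636 -0.2561]
shift [ 0.0004 -0.0001 -0.    ] |0.000| turn 0.0023639375605724045
```

```bash
python3 -m pendant '[[[0,0,0,0,0],[0.2,0,0,0,0],[1,0,0,0,0],[1,0,0,0,0],[1,0,0,0,0],[1,0,0,0,0],[1,0,0,0,0]]]' 35; python3 go.py .5021 -.3248 .195 1.12
python3 -m pendant '[[[1,-0.02,0,0,0],[1,-0.05,0,0,0],[1,-0.085,0,0,0],[1,-0.113,-0.001,0.01,0],[1,-0.113,-0.004,0.035,0],[1,-0.113,-0.008,0.07,0],[1,-0.113,-0.013,0.11,0],[1,-0.113,-0.017,0.15,0]]]' 35;python3 go.py .5021 -.3248 .195 1.12
```

```text
t: 47.87
ee_pos: [0.5403, 0.0084, 0.082]
orientation: [[0.003, 1.0, 0.019], [-0.005, 0.019, -1.0], [-1.0, 0.003, 0.005]]
wrist_force: [-1.0, -0.6, 5.2]
opening: 0.598
t 47.87 pos [0.5403 0.0084 0.082 ] jaw 1.06 open 0.598 F [-0.96   -0.6059  5.2087]
shift [-0.1114 -0.044   0.333 ] |0.354| turn -0.011377853535508908
t: 48.53
ee_pos: [0.5247, -0.142, 0.1953]
orientation: [[0.002, 1.0, 0.02], [-0.005, 0.02, -1.0], [-1.0, 0.002, 0.005]]
wrist_force: [0.8, -0.6, -3.2]
opening: 0.596
t 48.53 pos [ 0.5247 -0.142   0.1953] jaw 1.16 open 0.596 F [ 0.7659 -0.564  -3.2217]
shift [ 0.0011 -0.0263  0.1823] |0.184| turn 0.007867226749724709
```

```bash
python3 -m pendant '[[[1,0,-0.005,0.035,0],[1,0,-0.01,0.07,0],[1,0,-0.015,0.105,0],[1,0,-0.019,0.135,0],[1,0,-0.023,0.16,0],[1,0,-0.025,0.174,0],[1,0,-0.026,0.18,0],[1,0,-0.026,0.182,0]]]' 35; python3 settle.py 10; python3 go.py .5021 -.3248 .084 1.12
```

```text
t: 49.2
ee_pos: [0.5018, -0.3248, 0.1955]
orientation: [[0.001, 1.0, 0.019], [-0.004, 0.019, -1.0], [-1.0, 0.001, 0.004]]
wrist_force: [0.1, -0.1, -3.0]
opening: 0.594
[ 0.0019 -0.0048 -1.    ]
t 49.70 pos [ 0.5026 -0.324   0.1963] jaw 1.20 open 0.596 F [-0.1235 -0.5587 -2.1882]
shift [ 0.1123 -0.0007  0.0003] |0.112| turn 0.01671738027234899
```

```bash
python3 -m pendant '[[[1,0.02,0,0,0],[1,0.045,0,0,0],[1,0.07,-0.0005,0,0],[1,0.09,-0.0007,0.0003,0],[1,0.1,-0.0007,0.0003,0],[1,0.105,-0.0007,0.0003,0],[1,0.105,-0.0007,0.0003,0],[1,0.105,-0.0007,0.0003,0]]]' 35; python3 settle.py 8; python3 go.py .5021 -.3248 .084 1.12
```

```text
t: 50.37
ee_pos: [0.5027, -0.3252, 0.0921]
orientation: [[0.003, 1.0, 0.021], [-0.006, 0.021, -1.0], [-1.0, 0.003, 0.006]]
wrist_force: [0.7, 0.0, -2.5]
opening: 0.598
[ 0.0026 -0.0053 -1.    ]
t 50.77 pos [ 0.5023 -0.3249  0.0918] jaw 1.20 open 0.598 F [-0.1534 -0.8109 -2.7712]
shift [ 0.0078 -0.0002 -0.0002] |0.008| turn 0.016492559100896687
```

```bash
python3 -m pendant '[[[1,0.002,0,0,0],[1,0.004,0,0,0],[1,0.006,0,0,0],[1,0.008,0,0,0],[1,0.008,0,0,0],[1,0.008,0,0,0],[1,0.008,0,0,0]]]' 35; python3 settle.py 4; python3 go.py .5021 -.3248 .084 1.12
```

```text
t: 51.35
ee_pos: [0.5023, -0.325, 0.084]
orientation: [[0.003, 1.0, 0.021], [-0.005, 0.021, -1.0], [-1.0, 0.002, 0.005]]
wrist_force: [-1.9, 1.1, 3.9]
opening: 0.598
[ 0.0026 -0.0054 -1.    ]
t 51.55 pos [ 0.5023 -0.325   0.084 ] jaw 1.20 open 0.595 F [-1.5454  0.8478  4.5361]
shift [ 0.     -0.0002 -0.0003] |0.000| turn 0.016626286469448814
```

```bash
python3 -m pendant '[[[0.2,0,0,0,0],[-0.1,0,0,0,0],[-0.4,0,0,0,0],[-0.4,0,0,0,0],[-0.4,0,0,0,0],[-0.4,-0.02,0,0,0],[-0.4,-0.05,0,0,0],[-0.4,-0.085,0,0,0]]]' 35; python3 go.py .6205 -.0008 .2 1.14; python3 look.py s32 side 300 100 120 90 6
```

```text
t: 52.22
ee_pos: [0.5009, -0.3236, 0.1679]
orientation: [[-0.001, 1.0, 0.021], [-0.003, 0.021, -1.0], [-1.0, -0.001, 0.002]]
wrist_force: [1.5, -1.2, 0.2]
opening: 0.699
t 52.22 pos [ 0.5009 -0.3236  0.1679] jaw 1.20 open 0.699 F [ 1.5194 -1.2205  0.1792]
shift [-0.033   0.1264 -0.3201] |0.346| turn 0.012003827007522094
```

View pics/s32.png

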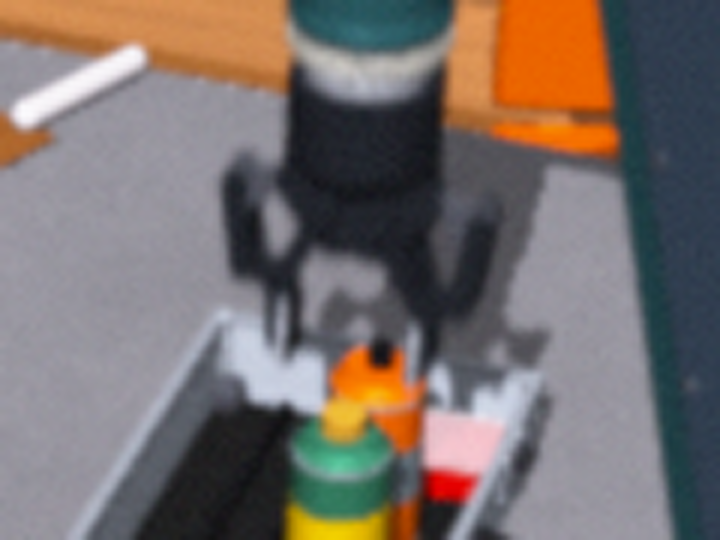

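```bash
python3 -m pendant '[[[-0.4,-0.033,0.008,-0.02,0],[-0.4,-0.033,0.022,-0.055,0],[-0.4,-0.033,0.036,-0.091,0],[-0.4,-0.033,0.05,-0.127,0],[-0.4,-0.033,0.064,-0.163,0],[-0.4,-0.033,0.078,-0.199,0],[-0.4,-0.033,0.092,-0.235,0],[-0.4,-0.033,0.106,-0.27,0]]]'; python3 go.py .6205 -.0008 .2 1.14
```

```text
t: 52.93
ee_pos: [0.6052, -0.0521, 0.2072]
orientation: [[0.01, 1.0, 0.021], [-0.011, 0.021, -1.0], [-1.0, 0.009, 0.011]]
wrist_force: [0.9, -0.4, 0.2]
opening: 0.706
t 52.93 pos [ 0.6052 -0.0521  0.2072] jaw 1.22 open 0.706 F [ 0.9172 -0.3545  0.1845]
shift [ 0.0068  0.0164 -0.051 ] |0.054| turn 0.015216548257476158
```

```bash
python3 settle.py 10; python3 go.py .6205 -.0008 .145 1.14
```

```text
[ 0.0089 -0.0107 -0.9999]
t 53.43 pos [ 0.6044 -0.0554  0.2073] jaw 1.11 open 0.699 F [0.5363 0.3151 0.204 ]
shift [ 0.0618  0.0166 -0.0549] |0.084| turn -0.00628837308837058
```

```bash
python3 -m pendant '[[[-0.4,0.0,0.008,-0.025,0],[-0.4,0.0,0.014,-0.045,0],[-0.4,0.02,0.0166,-0.055,0],[-0.4,0.04,0.0166,-0.055,0],[-0.4,0.062,0.0166,-0.055,0],[-0.4,0.062,0.0166,-0.055,0],[-0.4,0.062,0.0166,-0.055,0]]]'; python3 settle.py 10; python3 go.py .6205 -.0008 .0813 1.14;python3 look.py s33 side 240 180 80 60 10
```

```text
t: 54.02
ee_pos: [0.6194, -0.0014, 0.1439]
orientation: [[0.006, 1.0, 0.018], [-0.01, 0.018, -1.0], [-1.0, 0.006, 0.011]]
wrist_force: [0.7, 0.4, 0.0]
opening: 0.701
[ 0.0096 -0.0108 -0.9999]
t 54.52 pos [ 0.6207 -0.0008  0.1453] jaw 1.11 open 0.701 F [ 0.3253 -0.1667 -0.4793]
shift [ 0.064  -0.0008 -0.0007] |0.064| turn -0.006074159812185042
```

View pics/s33.png

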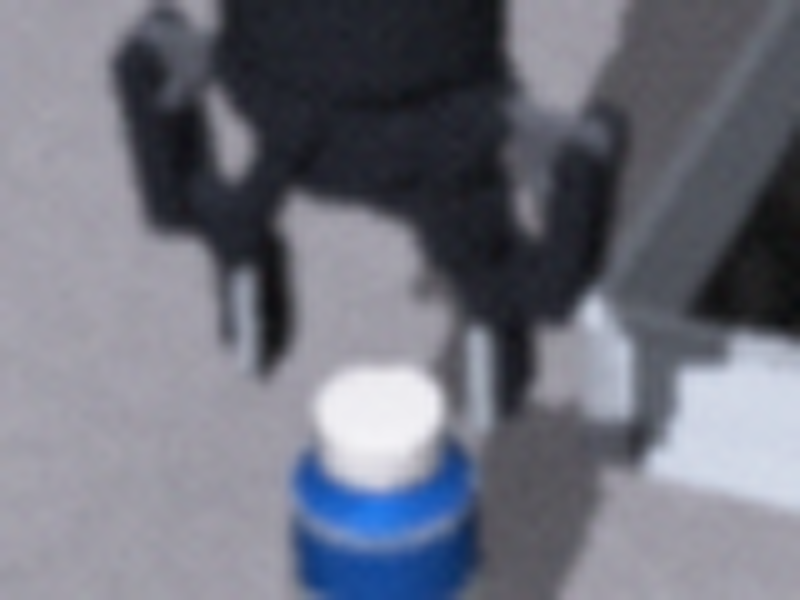

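Run:
```python
from rig import r
from h import *
s=cam(r,"side");o=r.get_obs();p=np.array(o["ee_pos"]);R=np.array(o["orientation"])
print((proj(s,p)-[240,180]+.5)*10-.5,(proj(s,[.6205,-.0008,.09])-[240,180]+.5)*10-.5)
for sy in(-.03,.03): print((proj(s,p+R[:,1]*sy)-[240,180]+.5)*10-.5)
```

```text
[377.8541 357.4807] [385.542  514.0977]
[480.7867 383.0215]
[275.9342 332.1912]
```

```bash
python3 -m pendant '[[[-0.4,0.02,-0.0003,-0.0003,0],[-0.4,0.04,-0.0005,-0.0005,0],[-0.4,0.057,-0.0007,-0.0007,0],[-0.4,0.063,-0.0007,-0.0007,0],[-0.4,0.064,-0.0007,-0.0007,0],[-0.4,0.064,-0.0007,-0.0007,0],[-0.4,0.064,-0.0007,-0.0007,0],[-0.4,0.064,-0.0007,-0.0007,0]]]'; python3 settle.py 6; python3 go.py .6205 -.0008 .0813 1.14
```

```text
t: 55.28
ee_pos: [0.6214, -0.0008, 0.0822]
orientation: [[0.011, 1.0, 0.019], [-0.011, 0.019, -1.0], [-1.0, 0.011, 0.011]]
wrist_force: [0.1, -0.8, 0.5]
opening: 0.699
[ 0.0097 -0.0108 -0.9999]
t 55.58 pos [ 0.6206 -0.0008  0.0814] jaw 1.11 open 0.701 F [-0.4403  0.0273 -0.5639]
shift [ 0.0001 -0.0001  0.    ] |0.000| turn -0.006342810241525276
```

```bash
python3 -m pendant '[[[0,0,0,0,0],[0.2,0,0,0,0],[1,0,0,0,0],[1,0,0,0,0],[1,0,0,0,0],[1,0,0,0,0],[1,0,0,0,0]]]' 35; python3 go.py .5004 -.2587 .195 1.2
python3 -m pendant '[[[1,-0.02,0,0,0],[1,-0.05,0,0,0],[1,-0.085,0,0,0],[1,-0.115,-0.005,0.01,0],[1,-0.115,-0.018,0.035,0],[1,-0.115,-0.032,0.067,0],[1,-0.115,-0.047,0.1,0],[1,-0.115,-0.062,0.132,0]]]' 35;python3 settle.py 4; python3 go.py .5004 -.2587 .195 1.2
```

```text
t: 56.17
ee_pos: [0.6209, -0.0008, 0.0817]
orientation: [[0.01, 1.0, 0.019], [-0.011, 0.019, -1.0], [-1.0, 0.01, 0.011]]
wrist_force: [-0.6, 0.2, 5.2]
opening: 0.598
t 56.17 pos [ 0.6209 -0.0008  0.0817] jaw 1.11 open 0.598 F [-0.5719  0.2237  5.2019]
shift [-0.1117 -0.1243  0.2568] |0.306| turn -0.01771211372937089
t: 56.83
ee_pos: [0.5588, -0.1334, 0.1969]
orientation: [[0.009, 1.0, 0.02], [-0.011, 0.021, -1.0], [-1.0, 0.009, 0.011]]
wrist_force: [-0.3, -0.0, -2.6]
opening: 0.599
[ 0.0089 -0.01   -0.9999]
t 57.03 pos [ 0.5593 -0.1333  0.1968] jaw 0.96 open 0.599 F [-0.9026  0.597  -1.5195]
shift [ 0.0025 -0.061   0.1244] |0.139| turn -0.04708032618345659
```

```bash
python3 -m pendant '[[[1,0,-0.01,0.02,0],[1,0,-0.024,0.05,0],[1,0,-0.038,0.079,0],[1,0,-0.05,0.104,0],[1,0,-0.057,0.117,-0.05],[1,0,-0.06,0.123,-0.05],[1,0,-0.061,0.1244,-0.05]]]' 35; python3 settle.py 10; python3 go.py .5004 -.2587 .0835 1.2
```

```text
t: 57.62
ee_pos: [0.5004, -0.2586, 0.197]
orientation: [[0.008, 1.0, 0.021], [-0.009, 0.021, -1.0], [-1.0, 0.008, 0.009]]
wrist_force: [-0.5, 0.7, -1.6]
opening: 0.599
[ 0.0089 -0.0099 -0.9999]
t 58.12 pos [ 0.5006 -0.2582  0.1975] jaw 1.26 open 0.597 F [ 0.1137  0.3444 -2.4219]
shift [ 0.114  -0.0012 -0.0007] |0.114| turn 0.01176679652047694
```

```bash
python3 -m pendant '[[[1,0.02,0,0,0],[1,0.045,-0.0004,-0.0003,0],[1,0.07,-0.0008,-0.0005,0],[1,0.09,-0.001,-0.0006,0],[1,0.1,-0.0011,-0.0007,0],[1,0.106,-0.0011,-0.0007,0],[1,0.106,-0.0011,-0.0007,0],[1,0.106,-0.0011,-0.0007,0]]]' 35; python3 settle.py 8; python3 go.py .5004 -.2587 .0835 1.2
```

```text
t: 58.78
ee_pos: [0.501, -0.2589, 0.0921]
orientation: [[0.01, 1.0, 0.022], [-0.01, 0.022, -1.0], [-1.0, 0.009, 0.011]]
wrist_force: [-0.2, -0.6, -1.9]
opening: 0.599
[ 0.0097 -0.0104 -0.9999]
t 59.18 pos [ 0.5007 -0.2588  0.092 ] jaw 1.26 open 0.594 F [ 0.1994 -0.6455 -2.5923]
shift [ 0.0085 -0.0003 -0.0002] |0.009| turn 0.011733621654741367
```

```bash
python3 -m pendant '[[[1,0.002,0,0,0],[1,0.004,0,0,0],[1,0.006,0,0,0],[1,0.0082,-0.0003,0,0],[1,0.0085,-0.0003,0,0],[1,0.0085,-0.0003,0,0],[1,0.0085,-0.0003,0,0]]]' 35; python3 settle.py 4; python3 go.py .5004 -.2587 .0835 1.2
```

```text
t: 59.77
ee_pos: [0.5005, -0.2589, 0.0837]
orientation: [[0.01, 1.0, 0.022], [-0.011, 0.022, -1.0], [-1.0, 0.01, 0.011]]
wrist_force: [-0.9, 0.1, 4.0]
opening: 0.599
[ 0.0099 -0.0106 -0.9999]
t 59.97 pos [ 0.5005 -0.2589  0.0837] jaw 1.26 open 0.596 F [-1.3396  0.354   3.6954]
shift [ 0.0002 -0.0001 -0.0002] |0.000| turn 0.012108760475057245
```

Touched down; release, rise and clear away.

```bash
python3 -m pendant '[[[0.2,0,0,0,0],[-0.1,0,0,0,0],[-0.4,0,0,0,0],[-0.4,0,0,0,0],[-0.4,0,0,0,0],[-0.4,-0.02,0,0,0],[-0.4,-0.05,0,0,0],[-0.4,-0.085,0,0,0]]]' 35; python3 -m pendant '[[[-0.4,-0.03,0,0,0],[-0.4,-0.06,0,-0.02,0],[-0.4,-0.08,0,-0.06,0],[-0.4,-0.08,0,-0.1,0],[-0.4,-0.08,0,-0.14,0],[-0.4,-0.08,0,-0.18,0],[-0.4,-0.08,0,-0.22,0],[-0.4,-0.08,0,-0.25,0]]]'; python3 settle.py 4; python3 go.py
python3 - <<'E'
from rig import r
from h import *
for n in("side","top"):
    c=cam(r,n); cv2.imwrite(f"pics/{n}_end.png",c["frame"])
    a=cv2.imread(f"pics/{n}0.png")
E
```

```text
t: 60.63
ee_pos: [0.4983, -0.2571, 0.1678]
orientation: [[0.006, 1.0, 0.022], [-0.008, 0.022, -1.0], [-1.0, 0.006, 0.008]]
wrist_force: [0.2, 0.4, -0.3]
opening: 0.701
t: 61.3
ee_pos: [0.4916, -0.0038, 0.2458]
orientation: [[0.006, 1.0, 0.022], [-0.007, 0.022, -1.0], [-1.0, 0.006, 0.007]]
wrist_force: [0.7, -0.6, -0.4]
opening: 0.698
[ 0.0063 -0.0085 -0.9999]
t 61.50 pos [ 0.4923 -0.006   0.2457] jaw 1.39 open 0.703 F [ 0.6246 -0.1669 -0.1797]
```

View pics/side_end.png

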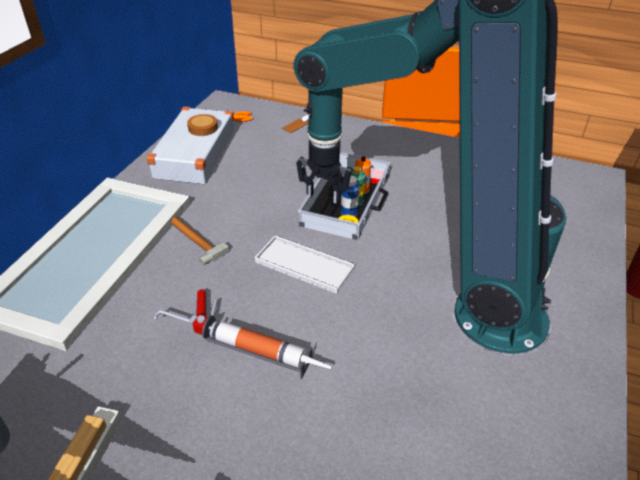

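View pics/top_end.png

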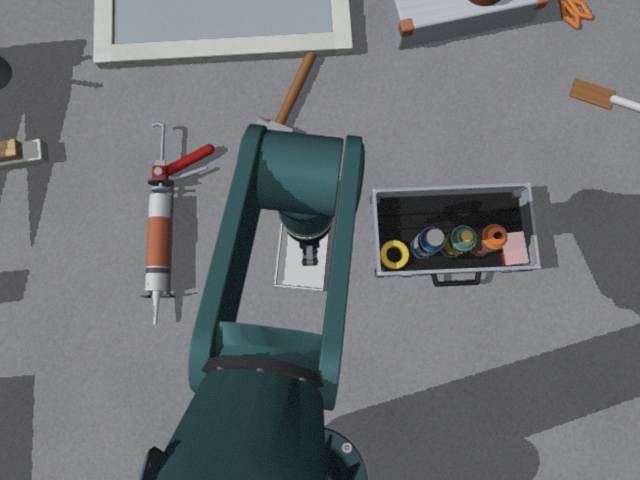

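Run:
```python
from h import *
a=cv2.imread("pics/top0.png");b=cv2.imread("pics/top_end.png")
def boxes(): return {"blue":(414,226,31,32),"green":(448,225,28,30),"orange":(479,224,27,30),"tape":(379,238,32,32),"sprigs":(504,232,25,34),"case":(372,184,170,90)}
for n,(x,y,w,h) in boxes().items():
    T=a[y:y+h,x:x+w]; S=b[y-6:y+h+6,x-6:x+w+6]
    m=cv2.matchTemplate(S,T,cv2.TM_CCOEFF_NORMED); _,v,_,p=cv2.minMaxLoc(m)
    d=np.array(p,float)
    for k in(0,1):
        i=[p[1],p[0]]; j=1-k; i0=i.copy();i1=i.copy();i0[j]-=1;i1[j]+=1
        try:
            l,c,r_=m[tuple(i0)],m[tuple(i)],m[tuple(i1)]; d[k]+=.5*(l-r_)/(l-2*c+r_)
        except IndexError: pass
    print(n,"shift px",d-6,"score %.3f"%v)
A=cv2.resize(a[175:295,365:550],None,fx=4,fy=3.9*0+4,interpolation=2);B=cv2.resize(b[175:295,365:550],None,fx=4,fy=4,interpolation=2)
cv2.imwrite("pics/cmp.png",cv2.resize(np.vstack([A,B]),(462,600)))
g=cv2.resize(b[170:330,120:210],None,fx=3.7,fy=3.7,interpolation=2);cv2.imwrite("pics/gunend.png",g)
```

```text
blue shift px [ 0.4384 -0.0433] score 0.878
green shift px [0.3533 0.2184] score 0.810
orange shift px [0.0909 0.1237] score 0.837
tape shift px [ 0.0226 -0.0119] score 0.996
sprigs shift px [ 0.0433 -0.023 ] score 0.997
case shift px [0.1291 0.0092] score 0.664
```

View pics/gunend.png

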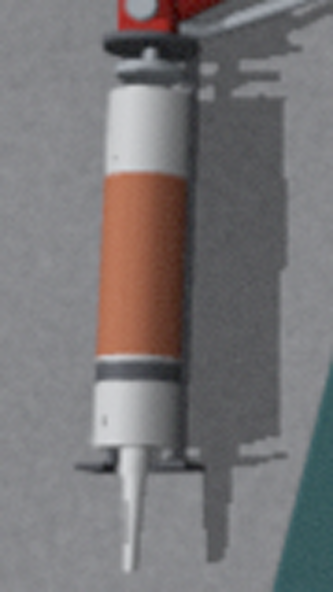

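View pics/cmp.png

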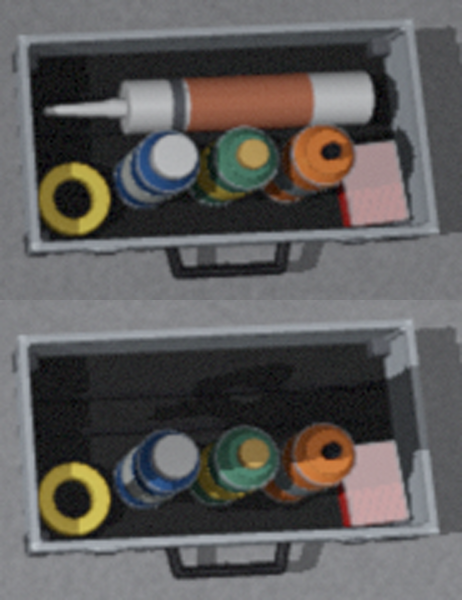

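```bash
python3 settle.py 8; python3 go.py; python3 -c "
from rig import r
print(r.close_job())"
```

```text
[ 0.0061 -0.008  -0.9999]
t 62.00 pos [ 0.4924 -0.0071  0.2457] jaw 1.20 open 0.696 F [-0.0929  0.4344  0.2807]
the job is handed in; nothing more can be done
None
```

The sealant gun is loaded and all three cans are back in the case. I handed the job in at 62 s of the 147 s allowed; closing it gave no verdict.

**What I did:** I stood the blue, green and orange cans in the tray. Then I lifted out the cartridge, turned it 90° and laid it in the cradle with its nozzle through the notch. The cans went back in the order orange, green, blue, each to the arm position where it was first gripped.

**Last checks:**
- **Cans:** compared with the first top picture, each can has moved less than 0.5 px, about 1 mm, and all stand upright. The match scores for the cans were only 0.81–0.88 because the arm's shadow changed the shading.
- **Tape and sprigs:** both moved less than 0.05 px.
- **Cartridge:** it rests on the bars between the front plate and the plunger.
- **Robot:** the gripper is empty and clear of everything, and the force readings I took stayed under about 10 N.

**Disagreements:**
- The two cameras differed by about 2–4 mm, so I set the grips and the cradle fit from camera views of the gripper and by feeling for contact.
- On first contact the cartridge sat about 2 mm high and off to one side. I shifted it about 2 mm until it dropped into place before letting go.

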